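Set up the fold-down kitchen worktop

TASK

Set up this fold-down kitchen worktop. First pull both wooden supports fully out of the blue cabinet, then take the flap by its knob and lower it gently until it rests level on them. Finally fit the chopping board on the flap: hook its back edge (the edge farther from its raised grip) under the steel lip at the cabinet, then swing its front end down flat behind the steel strip, let go, and do not disturb the pot, the bottle or the mug.

Things in the scene. Friction and masses are not known exactly. Their poses are not given: they have to be found in the camera images.
- cabinet: Fixed blue cabinet, 320 mm wide (y), x from -12 to 160, 235 mm high; its top plate begins at x = 52. Origin: on the table, straight below the middle of the flap's hinge line; own z up, own -x out of its front to the robot. Inside is a plywood deck, top at z = 110, from x = 2 back, level with the top of the lowered flap; side walls' inner faces at y = +-150 from x = 20.
- support_left (a joint): Left wooden support, a 24 x 24 mm bar (top at cabinet z = 96, centre line at cabinet y = +105): how far it is pulled out along the cabinet's -x, 0 = fully in, 0.12 m = fully out (end stop). About 2 N of friction; stays where it is left. May start up to 25 mm out.
- support_right (a joint): Right slide-out wooden support, the same at cabinet y = -105: 0 = fully in, 0.12 m = fully out.
- pull_left (a point): Centre of the red pull of the left support: a disc 22 mm in diameter and 22 mm thick, its flat ends facing +-y of the cabinet, so it is pinched across y. At cabinet (-75 - travel, 105, 84) mm.
- pull_right (a point): Centre of the red pull of the right support, same shape. At cabinet (-75 - travel, -105, 84) mm.
- flap (a joint): Angle (rad) of the wooden flap, 310 mm wide, 150 long, 14 thick, 0.5 kg: 0 = closed, leaning back 15 degrees past upright, kept there by its weight; 0.262 = upright; 1.833 = level, resting on the supports if both are out (else it hangs lower, to 2.09). Little friction: it falls if let go past upright.
- flap_hinge (a point): Middle of the flap's hinge line, at cabinet (0, 0, 110) mm; the line runs along the cabinet's y.
- flap_knob (a point): Centre of the red knob beyond the middle of the flap's free edge: a disc 22 mm in diameter, 22 mm thick, flat ends facing +-y of the cabinet (pinched across y it can turn between the fingers). At flap angle q, with b = 1.833 - q, it is at cabinet x = -183 cos b - 7 sin b, z = 110 + 183 sin b - 7 cos b (mm).
- board_grip (a point): On the loose chopping board's raised dark grip, 38 mm above its underside; axes are the board's: z up. Board: light wood, 178 mm (x) x 170 (y) x 12 thick, about 0.28 kg, starts flat on the table beside the cabinet. Grip: 50 mm along x, 16 thick in y, 38 high above the top face, its middle 60 mm from the front (-x) edge and 118 from the back (+x) edge.
- board_back (a point): Middle of the lower back (+x) edge of the chopping board. Fitted, it is under the lip and the board lies flat on deck and flap, its x along the cabinet's x, with 9 mm of play between slot wall and strip. The slot takes the board tilted, front up, by about 5 to 15 degrees.
- board_front (a point): Middle of the lower front (-x) edge of the chopping board. Fitted, it lies just behind the flap's steel strip: 8 mm wide, 10 mm high, on top along the flap's free edge (lowered: cabinet x from -150 to -142).
- pot: Loose open aluminium cooking pot, about 160 mm across plus two small side handles, 90 mm high; origin at the centre of its underside. Bystander, on the side of the cabinet where the board is not.
- oil: Loose amber bottle with red cap, 60 mm across, 190 mm high; origin at the centre of its underside. Bystander.
- mug: Loose white mug, 76 mm across, 85 mm high; origin at the centre of its underside. Bystander.
- lip (a point): Middle of the front lower edge of the steel lip, at cabinet (16, 0, 132) mm. The lip runs along y (+-150), 22 mm above the deck, from cabinet x = 16 to 45, its top at z = 142; the slot under it is closed at the back by a steel wall at x = 45.
Mind the look-alikes: they are no part of the job. Of the things that look like the part that bears board_grip, the smaller one is meant.

How it is judged:
On the way, in this order (a step that is already met when the one before it is completed fails the run):
1. both supports are pulled out (at least 110 of 120 mm) while the flap is still up (value of joint each of support_left, support_right above 0.11 m and value of joint flap below 0.6 rad), for 0.1 s.
2. the flap lies level on both supports (value of joint flap between 1.79 and 1.87 rad), for 0.2 s.
3. the board's back edge is under the lip with its front end still raised (tilt over 3 degrees) (x of board_back in the frame of cabinet above 0.022 m and z of board_back in the frame of cabinet below 0.127 m and angle between board_back's own z axis and vertical above 0.052 rad and z of board_front in the frame of cabinet above 0.119 m), for 0.05 s.
At the end, for the whole second after the job is handed in: Both supports out at least 110 of 120 mm; flap level on them within 2.3 degrees; board flat on it (both ends within 5 mm of the flap's top, tilt under 3 degrees), back edge under the lip, 28 to 49 mm behind the hinge line, square to the cabinet within 6 degrees; all at rest (all of step 2 and value of joint each of support_left, support_right above 0.11 m and x of board_back in the frame of cabinet between 0.028 and 0.049 m and z of board_back in the frame of cabinet between 0.104 and 0.115 m and z of board_front in the frame of cabinet between 0.104 and 0.115 m and angle between board_back's own z axis and vertical below 0.05 rad and angle between the x axis of board_back and the x axis of cabinet, either way round below 0.1 rad and velocity of joint flap below 0.1 rad/s); the robot touches nothing.
It fails at once if the flap is lowered (past 1.0 rad) before both supports are out at least 100 mm (value of joint flap above 1 rad and value of joint any of support_left, support_right below 0.1 m).
It fails at once if the flap is dropped or slammed (faster than 2.5 rad/s) (velocity of joint flap above 2.5 rad/s).
It fails at once if the pot is moved more than 30 mm (distance of pot from where it was at the start of the episode above 0.03 m).
It fails at once if the bottle is moved more than 30 mm (distance of oil from where it was at the start of the episode above 0.03 m).
It fails at once if the mug is moved more than 30 mm (distance of mug from where it was at the start of the episode above 0.03 m).
It also fails if it takes over 72 s, if anything falls off the work surface, if the arm or the gripper's body presses on something with over 40 N, if the wrist force passes 120 N, or if a joint passes its speed limit or range.

ROBOT

A 6-joint arm with a two-finger parallel gripper is mounted at the origin on the work surface. World frame = base frame: x ahead of the robot, y to its left, z up, the work surface at z = 0. Lengths are in m, angles in rad, forces in N, time in s.
With the tool pointing down it reaches from about 0.35 to 0.975 m from the base axis. Payload 4.9 kg.
Tool frame: the origin (TCP) lies between the finger pads; the fingertips stand 17 mm ahead of it and the grasp point (between the pads) lies 2 mm behind it; z points along the fingers, y is the direction in which the jaws open and shut (so a half turn about z gives the same grasp; the last joint's range is limited). The gripper opens to 85 mm and grips with 20 to 120 N. Pads are 22 mm wide; open, the fingers measure 114 mm over their backs; the gripper's body (76 mm by 85 mm) begins 54 mm behind the grasp point. The pads swing forward as they close: fully open they stand 13 mm farther back than shut.
Start: joints at [-1.317, 0.053, 1.613, -0, 1.476, -0.119], TCP at [0.228, -0.582, 0.248] pointing down, gripper open.
Joint ranges: [-3.01, 3.01], [-1.01, 2.22], [0.06, 2.58], [-1.02, 4.17], [0.09, 2.62], [-3.14, 3.14]. Speed limits (rad/s): [2.57, 2.57, 3.14, 3.14, 3.14, 3.14].

INTERFACE

Orientations are given as a unit quaternion [w, x, y, z].
In Python, from plant import state, grab_frame, camera_model, job_done, find_in, silhouettes, landmark_of gives the robot as it stands.
- The arm moves only by the shell command python3 -m crank 'ROWS'. ROWS is JSON, a list of rows, each an object with "angular": the turn, a rotation vector about the tool's x, y, z each as a share of 5 degrees, from -1 to 1, a list of three; "delta_pos": the shift along the tool's x, y, z each as a share of 3 cm, from -1 to 1, a list of three; "gripper": the opening, from 0 (shut) to 1 (fully open). In form: [{"angular": [ax, ay, az], "delta_pos": [tx, ty, tz], "gripper": gripper}, ...]. A call has 1 to 12 rows; each row shifts and turns the commanded pose from where the row before left it, along the tool's axes as they then stand; what a row does not reach is not made up. A row lasts 1/8 s, in which the tool goes at most 62.5 mm and 10.7 degrees, less where a joint would pass 70% of its speed; a pose out of reach is approached as far as the arm can. A call with a number of a shift or a turn outside -1 to 1 is refused whole. A call with a gripper value outside its range is refused whole. The fingers move at their own pace and stop on an object; the grip force is fixed at half the most. Time passes only in rows, so rows that do not move let the fingers close. It gives the time, the measured TCP pose, the force and the opening at its end, in the units of the state.
- state(): the state, without advancing time (a new reading comes with each control period).
- grab_frame(name): name is "scene" or "top" or "wrist"; returns the picture (480x640x3 uint8, red, green, blue); there is no depth.
- camera_model(name): a dict with "camera_matrix" (3x3 intrinsics, pixels), "rvec" (rotation vector, rad) and "tvec" (3), from world to camera coordinates, as OpenCV has them; the wrist camera has in their place "mount" (4x4, takes a point from camera to tool coordinates, whose origin is the TCP and whose axes are the flange's). Camera axes: x right, y down, z forward; pixel columns grow to the right and rows downward; lengths in m; the calibration is good to about 2 mm. A picture is of the moment at which its call begins: read the wrist's pose just before it. camera_model takes no time and is no camera call.
- job_done(): hands the job in, once; it reports no verdict.
Trained networks look in the newest picture that a camera, given by its name, has taken for a name from the list of things; names that differ only in an ending like _2 or _b are one class to them, and where a whole thing is asked for, a point or a joint stands for the part that bears it (a point fixed in the world has none). Each returns a list of dicts, best first, with "conf" (0 to 1); they miss things now and then, are a little off and sometimes report something else, mostly with a low value. They report only what shows in the picture. A call takes as long as a camera call. They do not tell look-alikes from the thing itself.
- find_in(camera, target): "bbox" ([left, top, right, bottom] in pixels, round what is visible of it).
- silhouettes(camera, target): "mask" (480x640 bool, what is visible of it) and "bbox" ([left, top, right, bottom] in pixels, round what is visible of it).
- landmark_of(camera, target): "pixel" ([column, row] in pixels: a listed point, or the origin of a listed thing).
The state is a dict: "time": time; "joint_pos": joint angles; "joint_vel": joint speeds; "joint_efforts": joint torques, N m; "tool_pos": TCP position; "tool_rot": TCP orientation; "contact_force": force on the tool from outside, world axes, zero at the start; "ft_torque": the same for the moment, N m; "gripper_width": opening from 0.0 (shut) to 1.0 (fully open).
Only numpy, scipy, OpenCV 4.12 (cv2) and the standard library are available. Lean on these libraries where they do the work, as an engineer would, in place of code of your own. Each camera call takes 0.05 s, during which the arm holds its last target.

## Working session

There is one attempt and no reset: what is moved stays moved. The work goes in short steps, Python scripts to look and compute and a shell command to move; the robot and the scene stay as the last step left them, time stands still between calls to the robot, and variables do not carry over. Pictures are saved under pics/ and viewed, and the job is handed in when it is done.

```bash
ls; mkdir -p pics; python3 - <<'E'
from plant import *
import cv2,numpy as np
s=state();print(s)
for n in ["scene","top","wrist"]:
    f=grab_frame(n);cv2.imwrite(f"pics/a_{n}.png",f[:,:,::-1]);print(n,camera_model(n))
E
```

```text
pics
{'time': 0.0, 'joint_pos': array([-1.31697906e+00,  5.33856175e-02,  1.61431303e+00, -6.04988384e-06,
        1.47597568e+00, -1.18986534e-01]), 'joint_vel': array([-0.00024598,  0.00066187, -0.00073795,  0.0010907 , -0.00013974,
        0.00110169]), 'joint_efforts': array([-1.12815364e-03, -3.93680334e+01, -3.70177174e+01, -3.07545424e-04,
        7.03406346e-03, -8.84938970e-06]), 'tool_pos': array([ 0.22750014, -0.58149103,  0.24703377]), 'tool_rot': array([-1.03827255e-03,  9.82676824e-01,  1.85324516e-01, -7.31196663e-05]), 'contact_force': array([0.3345894 , 0.59259647, 0.61657215]), 'ft_torque': array([ 0.00145775,  0.01376629, -0.01710916]), 'gripper_width': 1.0004713409964934}
scene {'camera_matrix': array([[458.78266205,   0.        , 319.83544637],
       [  0.        , 458.78266205, 234.93274164],
       [  0.        ,   0.        ,   1.        ]]), 'rvec': array([ 0.09471871, -2.88148877,  1.14106714]), 'tvec': array([0.43629517, 0.11870258, 1.09876061])}
top {'camera_matrix': array([[599.30356273,   0.        , 322.28344089],
       [  0.        , 599.30356273, 246.40836898],
       [  0.        ,   0.        ,   1.        ]]), 'rvec': array([ 2.1673145, -2.140369 ,  0.1135379]), 'tvec': array([0.01095522, 0.45120137, 1.55075283])}
wrist {'camera_matrix': array([[362.42157461,   0.        , 317.49567228],
       [  0.        , 362.42157461, 237.3849422 ],
       [  0.        ,   0.        ,   1.        ]]), 'mount': array([[ 4.41266200e-04, -9.59433555e-01, -2.81934494e-01,
         7.20578502e-02],
       [ 9.99999902e-01,  4.12280868e-04,  1.62130064e-04,
         6.28814125e-04],
       [-3.93168259e-05, -2.81934538e-01,  9.59433643e-01,
        -1.26875090e-01],
       [ 0.00000000e+00,  0.00000000e+00,  0.00000000e+00,
         1.00000000e+00]])}
```

View pics/a_scene.png

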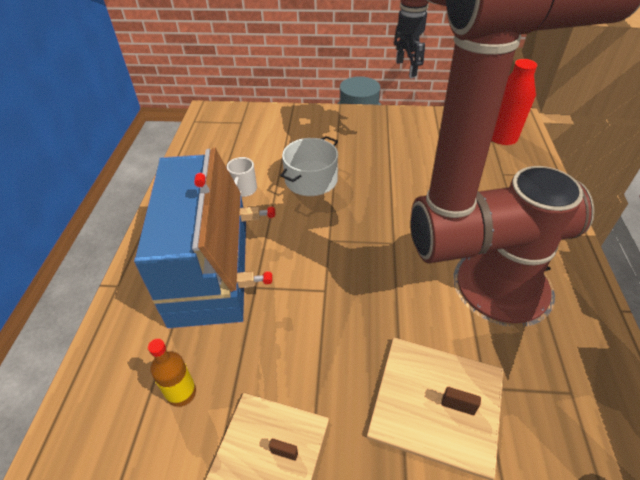

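View pics/a_top.png

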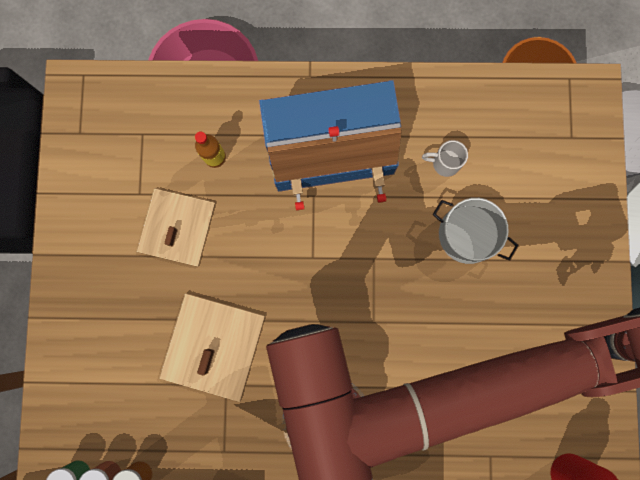

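```bash
python3 - <<'E'
from plant import *
for c in ["scene","top"]:
  for t in ["lip","flap_hinge","flap_knob","pull_left","pull_right","board_grip","board_back","board_front","cabinet","pot","oil","mug"]:
    print(c,t,[(round(d['conf'],2),[round(float(v)) for v in d['pixel']]) for d in landmark_of(c,t)][:4])
E
```

```text
scene lip [(0.69, [224, 230])]
scene flap_hinge [(0.56, [234, 235]), (0.48, [308, 176])]
scene flap_knob [(0.58, [200, 180])]
scene pull_left [(0.7, [270, 277])]
scene pull_right [(0.71, [236, 242]), (0.6, [271, 208])]
scene board_grip [(0.84, [284, 450]), (0.82, [461, 398])]
scene board_back [(0.78, [226, 437]), (0.63, [380, 384])]
scene board_front [(0.77, [316, 465]), (0.75, [498, 423]), (0.51, [232, 235]), (0.41, [228, 435])]
scene cabinet [(0.9, [242, 268])]
scene pot [(0.91, [309, 175]), (0.57, [201, 178]), (0.46, [311, 464])]
scene oil [(0.85, [184, 394]), (0.44, [271, 212]), (0.24, [245, 186])]
scene mug [(0.77, [245, 185])]
top lip [(0.55, [334, 158])]
top flap_hinge [(0.71, [334, 166])]
top flap_knob []
top pull_left [(0.7, [298, 206])]
top pull_right [(0.59, [381, 200])]
top board_grip [(0.98, [205, 360]), (0.96, [172, 235])]
top board_back [(0.97, [223, 306]), (0.7, [186, 194])]
top board_front [(0.93, [166, 257]), (0.55, [202, 391])]
top cabinet [(0.76, [334, 175])]
top pot [(0.67, [468, 236])]
top oil []
top mug [(0.86, [447, 162])]
```

```bash
cat > h.py <<'E'
from plant import *
import cv2,numpy as np
from scipy.spatial.transform import Rotation as R
from scipy.optimize import least_squares
def cam(n,st=None):
    m=camera_model(n);K=m['camera_matrix']
    if n=='wrist':
        s=st or state();q=s['tool_rot'];T=np.eye(4);T[:3,:3]=R.from_quat([q[1],q[2],q[3],q[0]]).as_matrix();T[:3,3]=s['tool_pos']
        W=np.linalg.inv(T@m['mount']);return K,W[:3,:3],W[:3,3]
    return K,R.from_rotvec(m['rvec']).as_matrix(),np.array(m['tvec'])
def proj(n,P,st=None):
    K,r,t=cam(n,st);p=(np.atleast_2d(P)@r.T+t)@K.T;return p[:,:2]/p[:,2:]
def onplane(n,px,z,st=None):
    K,r,t=cam(n,st);o=-r.T@t;d=r.T@np.linalg.inv(K)@np.array([px[0],px[1],1.]);return o+d*(z-o[2])/d[2]
def c2w(c,P):
    x,y,a=c;P=np.atleast_2d(P).astype(float);return np.c_[x+P[:,0]*np.cos(a)-P[:,1]*np.sin(a),y+P[:,0]*np.sin(a)+P[:,1]*np.cos(a),P[:,2]]
def w2c(c,P):
    x,y,a=c;P=np.atleast_2d(P).astype(float)-[x,y,0];return np.c_[P[:,0]*np.cos(a)+P[:,1]*np.sin(a),-P[:,0]*np.sin(a)+P[:,1]*np.cos(a),P[:,2]]
def knob(q):
    b=1.833-q;return np.array([-.183*np.cos(b)-.007*np.sin(b),0,.110+.183*np.sin(b)-.007*np.cos(b)])
E
python3 - <<'E'
from h import *
# red blob centroids
for n in ["scene","top"]:
    f=cv2.imread(f"pics/a_{n}.png");h=cv2.cvtColor(f,cv2.COLOR_BGR2HSV)
    m=((h[...,0]<6)|(h[...,0]>174))&(h[...,1]>190)&(h[...,2]>90)
    k,l,st,ce=cv2.connectedComponentsWithStats(m.astype(np.uint8))
    for i in range(1,k):
        if 12<st[i,4]<600: print(n,st[i],ce[i].round(1))
for p in [(186,194),(166,257)]+[(172,235)]: print(onplane("top",p,.0 if p[0]!=172 else .038))
print("big",onplane("top",(223,306),0),onplane("top",(202,391),0))
print("sc small",onplane("scene",(226,437),0),onplane("scene",(316,465),0),onplane("scene",(284,450),.038))
print("pot",onplane("top",(468,236),0),"mug",onplane("top",(447,162),0),onplane("scene",(245,185),0),"oil",onplane("scene",(184,394),0))
f=cv2.imread("pics/a_top.png");cv2.imwrite("pics/b_top.png",cv2.resize(f[80:280,130:420],None,fx=2.7,fy=2.7,interpolation=cv2.INTER_CUBIC))
f=cv2.imread("pics/a_scene.png");cv2.imwrite("pics/b_scene.png",cv2.resize(f[130:350,120:350],None,fx=2.7,fy=2.7,interpolation=cv2.INTER_CUBIC))
E
```

```text
scene [195 174  10  12 100] [199.6 179.6]
scene [268 207   7  11  65] [270.9 211.7]
scene [263 272   9  12  92] [267.4 277.5]
scene [148 339  18  18 237] [156.6 347.3]
top [329 127   9   9  70] [333.3 131. ]
top [195 132  12  12 108] [200.6 137.3]
top [377 194   9   8  61] [381.2 197.7]
top [295 202   9   8  54] [299.2 205.6]
top [570 454  48  26 331] [597.7 470.2]
top [551 469  19  11 117] [557.5 475.6]
[0.59311761 0.38874551 0.        ]
[0.42071714 0.4355966  0.        ]
[0.47525804 0.41182277 0.038     ]
big [0.29200751 0.27815642 0.        ] [0.07063025 0.32579317 0.        ]
sc small [0.58651647 0.39429436 0.        ] [0.413317   0.43199481 0.        ] [0.47000809 0.4223718  0.038     ]
pot [ 0.48685466 -0.37243664  0.        ] mug [ 0.68909239 -0.31871085  0.        ] [ 0.68421175 -0.32808063  0.        ] oil [0.68904631 0.31684341 0.        ]
```

```bash
sleep 1
```

```text
(no output)
```

View pics/b_top.png

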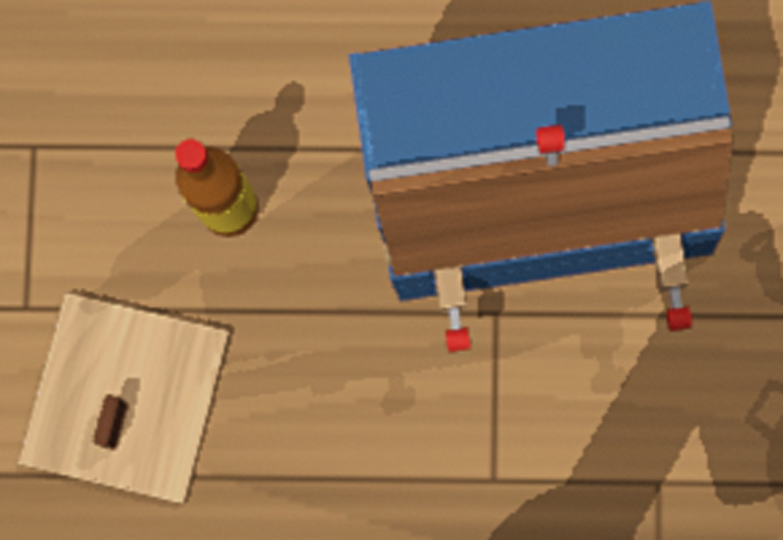

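View pics/b_scene.png

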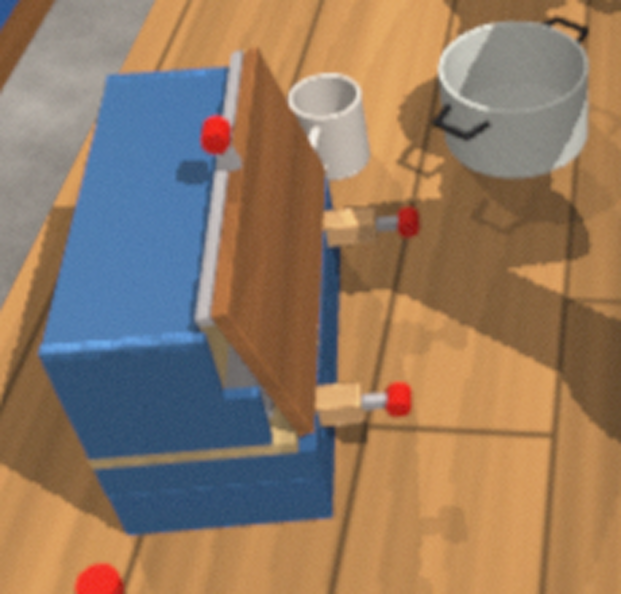

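```bash
python3 - <<'E'
from h import *
crn=np.array([[350,55],[712,2]])/2.7+[130,80]
obs=[("scene","k",(199.6,179.6)),("top","k",(333.3,131)),("scene","r",(270.9,211.7)),("scene","l",(267.4,277.5)),("top","r",(381.2,197.7)),("top","l",(299.2,205.6)),
("top",(.16,.16,.235),crn[0]),("top",(.16,-.16,.235),crn[1])]
def pt(k,p):
    if k=="k":return knob(0)
    if k=="l":return (-.075-p[3],.105,.084)
    if k=="r":return (-.075-p[4],-.105,.084)
    return k
def f(p):return np.concatenate([(proj(n,c2w(p[:3],pt(k,p)))[0]-u) for n,k,u in obs])
r=least_squares(f,[.6,0,.1,.01,.01],x_scale=[.1,.1,.1,.01,.01],loss='soft_l1')
print(r.x,r.fun.round(1))
c=r.x[:3];print(np.linalg.inv(r.jac.T@r.jac).diagonal()**.5)
print("knob",c2w(c,knob(0)),"L",c2w(c,pt("l",r.x)),"R",c2w(c,pt("r",r.x)))
E
```

```text
[ 0.63911621 -0.01561781  0.15523623  0.0008462   0.01068908] [ 0.2 -0.6  0.4  0.7 -0.2 -0.1 -0.2 -0.3 -0.3  0.3 -0.1  0.3 -0.6 -0.7
 -0.2 -0.2]
[0.00131605 0.00101967 0.00778089 0.00241515 0.00239841]
knob [[ 0.67930169 -0.00932897  0.28855973]] L [[0.54794764 0.07639272 0.084     ]] R [[ 0.57069195 -0.13260388  0.084     ]]
```

Fit residuals are under 1 px: cabinet at (0.639, -0.016), yaw 8.9°. The two boards at top px (175,230) and (215,345): the smaller, upper-left one is meant. Supports first, right pull from the start pose.

```bash
python3 -m crank '[{"angular":[0,0,0.83],"delta_pos":[0,0,0],"gripper":1},{"angular":[0,0,0.83],"delta_pos":[0,0,0],"gripper":1},{"angular":[0,0,0.83],"delta_pos":[0,0,0],"gripper":0.7},{"angular":[0,0,0],"delta_pos":[1,-0.956,0],"gripper":0.7},{"angular":[0,0,0],"delta_pos":[1,-0.956,0],"gripper":0.7},{"angular":[0,0,0],"delta_pos":[1,-0.956,0],"gripper":0.7},{"angular":[0,0,0],"delta_pos":[1,-0.956,0],"gripper":0.7},{"angular":[0,0,0],"delta_pos":[1,-0.956,0],"gripper":0.7},{"angular":[0,0,0],"delta_pos":[1,-0.956,0],"gripper":0.7},{"angular":[0,0,0],"delta_pos":[1,-0.956,0],"gripper":0.7},{"angular":[0,0,0],"delta_pos":[1,-0.956,0],"gripper":0.7},{"angular":[0,0,0],"delta_pos":[1,-0.956,0],"gripper":0.7}]'
cat >> h.py <<'E'
C0=np.array([.63912,-.01562,.15524])
def tgt(P,yaw=None,down=True):
    """shift from measured tcp to world point P in tool axes, in units of rows(30mm); yaw error"""
    s=state();q=s['tool_rot'];Rm=R.from_quat([q[1],q[2],q[3],q[0]]).as_matrix()
    d=Rm.T@(np.array(P)-s['tool_pos']);print("t",round(s['time'],2),"tcp",s['tool_pos'].round(4),"cab",w2c(C0,s['tool_pos'])[0].round(4),"shift rows",(d/.03).round(2))
    if yaw is not None:
        t=np.array([[np.cos(yaw),np.sin(yaw),0],[np.sin(yaw),-np.cos(yaw),0],[0,0,-1]])
        print("rot rows",(R.from_matrix(Rm.T@t).as_rotvec(degrees=True)/5).round(2))
    return d
E
python3 -c "
from h import *
tgt([.5707,-.1326,.088],.1552)"
```

```text
time: 2.85
tool_pos: [0.4551, -0.2841, 0.2485]
tool_rot: [0.0, 0.997, 0.078, 0.0]
contact_force: [0.9, -0.9, 0.0]
gripper_width: 0.701
t 2.85 tcp [ 0.4551 -0.2841  0.2485] cab [-0.2233 -0.2368  0.2485] shift rows [ 4.59 -4.39  5.35]
rot rows [ 0. -0.  0.]
```

```bash
python3 -m crank '[{"angular":[0,0,0],"delta_pos":[0.9,-0.88,0],"gripper":0.7},{"angular":[0,0,0],"delta_pos":[0.9,-0.88,0],"gripper":0.7},{"angular":[0,0,0],"delta_pos":[0.9,-0.88,0],"gripper":0.7},{"angular":[0,0,0],"delta_pos":[0.9,-0.88,0.2],"gripper":0.7},{"angular":[0,0,0],"delta_pos":[0.9,-0.88,0.5],"gripper":0.7},{"angular":[0,0,0],"delta_pos":[0,0,1],"gripper":0.7},{"angular":[0,0,0],"delta_pos":[0,0,1],"gripper":0.7},{"angular":[0,0,0],"delta_pos":[0,0,1],"gripper":0.7}]'
python3 - <<'E'
from h import *
tgt([.5707,-.1326,.088],.1552)
s=state();f=grab_frame("wrist");cv2.imwrite("pics/c.png",f[:,:,::-1])
print(proj("wrist",[.5707,-.1326,.084],s))
E
```

```text
time: 3.85
tool_pos: [0.5675, -0.1337, 0.1365]
tool_rot: [0.0, 0.997, 0.078, 0.0]
contact_force: [-0.1, 0.3, 0.1]
gripper_width: 0.696
t 3.85 tcp [ 0.5675 -0.1337  0.1365] cab [-0.0891 -0.1056  0.1365] shift rows [ 0.11 -0.02  1.62]
rot rows [ 0.   -0.    0.01]
[[315.33181981 266.61253766]]
```

View pics/c.png

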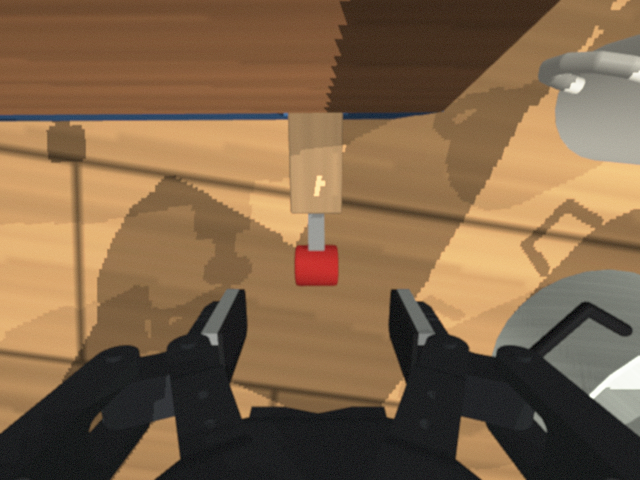

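The red pull shows at (317,266), where the fit put it. Descend, close and pull.

```bash
python3 -m crank '[{"angular":[0,0,0],"delta_pos":[0,0,1],"gripper":0.7},{"angular":[0,0,0],"delta_pos":[0,0,0.6],"gripper":0.5},{"angular":[0,0,0],"delta_pos":[0,0,0],"gripper":0},{"angular":[0,0,0],"delta_pos":[0,0,0],"gripper":0},{"angular":[0,0,0],"delta_pos":[0,0,0],"gripper":0},{"angular":[0,0,0],"delta_pos":[-0.4,0,0],"gripper":0},{"angular":[0,0,0],"delta_pos":[-0.7,0,0],"gripper":0},{"angular":[0,0,0],"delta_pos":[-0.7,0,0],"gripper":0},{"angular":[0,0,0],"delta_pos":[-0.7,0,0],"gripper":0},{"angular":[0,0,0],"delta_pos":[-0.7,0,0],"gripper":0}]'
python3 -c "
from h import *
tgt([.5707,-.1326,.088],.1552)"
```

```text
time: 5.15
tool_pos: [0.4713, -0.1487, 0.0888]
tool_rot: [-0.0, 0.997, 0.078, 0.0]
contact_force: [3.3, 1.5, -9.1]
gripper_width: 0.247
t 5.15 tcp [ 0.4713 -0.1487  0.0888] cab [-0.1863 -0.1055  0.0888] shift rows [ 3.35 -0.02  0.03]
rot rows [-0. -0.  0.]
```

```bash
python3 -m crank '[{"angular":[0,0,0],"delta_pos":[-0.25,0,0],"gripper":0},{"angular":[0,0,0],"delta_pos":[-0.12,0,0],"gripper":0}]'; python3 -m crank '[{"angular":[0,0,0],"delta_pos":[-0.07,0,0],"gripper":0}]'
```

```text
time: 5.4
tool_pos: [0.461, -0.1504, 0.0889]
tool_rot: [-0.0, 0.997, 0.077, -0.0]
contact_force: [2.4, 2.5, -11.3]
gripper_width: 0.243
time: 5.52
tool_pos: [0.4598, -0.1506, 0.0889]
tool_rot: [-0.0, 0.997, 0.078, 0.001]
contact_force: [6.6, 3.7, -15.5]
gripper_width: 0.238
```

```bash
python3 -m crank '[{"angular":[0,0,0],"delta_pos":[0,0,0],"gripper":0.7},{"angular":[0,0,0],"delta_pos":[0,0,0],"gripper":0.7},{"angular":[0,0,0],"delta_pos":[0,0,-0.5],"gripper":0.7},{"angular":[0,0,0],"delta_pos":[0,0,-1],"gripper":0.7},{"angular":[0,0,0],"delta_pos":[0,-1,-0.2],"gripper":0.7},{"angular":[0,0,0],"delta_pos":[0.5,-1,0],"gripper":0.7},{"angular":[0,0,0],"delta_pos":[0.5,-1,0],"gripper":0.7},{"angular":[0,0,0],"delta_pos":[0.5,-1,0],"gripper":0.7},{"angular":[0,0,0],"delta_pos":[0.5,-1,0],"gripper":0.7},{"angular":[0,0,0],"delta_pos":[0.6,-1,0],"gripper":0.7},{"angular":[0,0,0],"delta_pos":[0.6,-1,0],"gripper":0.7}]'
python3 - <<'E'
from h import *
tgt([.5479,.0764,.088],.1552)
for n in ["wrist","top"]:
    s=state();f=grab_frame(n);cv2.imwrite(f"pics/d_{n}.png",f[:,:,::-1])
print(proj("wrist",[.5479,.0764,.084],s))
print(proj("top",c2w(C0,(-.195,-.105,.084))))
E
```

```text
time: 6.9
tool_pos: [0.5232, 0.0725, 0.1426]
tool_rot: [0.0, 0.997, 0.078, 0.002]
contact_force: [0.4, -0.6, -0.2]
gripper_width: 0.699
t 6.9 tcp [0.5232 0.0725 0.1426] cab [-0.1009  0.105   0.1426] shift rows [ 0.83 -0.    1.82]
rot rows [ 0.01 -0.03  0.  ]
[[321.98974314 227.14506845]]
[[387.54073944 239.93564274]]
```

View pics/d_wrist.png

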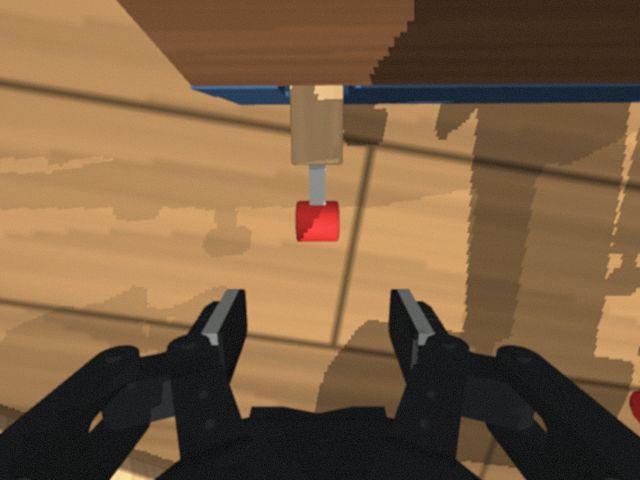

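View pics/d_top.png

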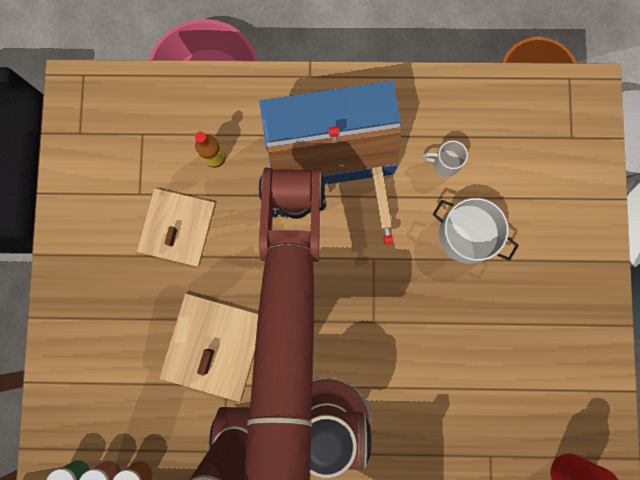

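Right pull at top px (388,240), matching "fully out" (387.5,239.9). Left pull at wrist (317,221); grip and pull it.

```bash
python3 -m crank '[{"angular":[0,0,0],"delta_pos":[0.8,0,0.5],"gripper":0.7},{"angular":[0,0,0],"delta_pos":[0,-0.03,0.7],"gripper":0.7},{"angular":[0,0,0],"delta_pos":[0,0,0.6],"gripper":0.5},{"angular":[0,0,0],"delta_pos":[0,0,0],"gripper":0},{"angular":[0,0,0],"delta_pos":[0,0,0],"gripper":0},{"angular":[0,0,0],"delta_pos":[0,0,0],"gripper":0},{"angular":[0,0,0],"delta_pos":[-0.4,0,0],"gripper":0},{"angular":[0,0,0],"delta_pos":[-0.8,0,0],"gripper":0},{"angular":[0,0,0],"delta_pos":[-0.8,0,0],"gripper":0},{"angular":[0,0,0],"delta_pos":[-0.8,0,0],"gripper":0},{"angular":[0,0,0],"delta_pos":[-0.7,0,0],"gripper":0},{"angular":[0,0,0],"delta_pos":[-0.3,0,0],"gripper":0}]'
python3 -c "
from h import *
tgt([.5479,.0764,.088],.1552)"
```

```text
time: 8.5
tool_pos: [0.4314, 0.0577, 0.0858]
tool_rot: [0.001, 0.997, 0.078, 0.0]
contact_force: [2.7, -3.0, -11.7]
gripper_width: 0.247
t 8.5 tcp [0.4314 0.0577 0.0858] cab [-0.1939  0.1046  0.0858] shift rows [ 3.93 -0.01 -0.07]
rot rows [ 0.02 -0.    0.  ]
```

```bash
python3 -m crank '[{"angular":[0,0,0],"delta_pos":[-0.1,0,0],"gripper":0},{"angular":[0,0,0],"delta_pos":[-0.08,0,0],"gripper":0}]'; python3 -m crank '[{"angular":[0,0,0],"delta_pos":[0,0,0],"gripper":0.7},{"angular":[0,0,0],"delta_pos":[0,0,0],"gripper":0.7},{"angular":[0,0,0],"delta_pos":[0,0,-0.5],"gripper":0.7},{"angular":[0,0,0],"delta_pos":[0,0,-1],"gripper":0.7},{"angular":[0,0,0],"delta_pos":[0,0,-1],"gripper":0.7},{"angular":[0,0,0],"delta_pos":[0,0,-1],"gripper":0.7},{"angular":[0,0,0],"delta_pos":[0,0.8,-1],"gripper":0.7},{"angular":[0,0,0],"delta_pos":[0,0.8,-1],"gripper":0.7},{"angular":[0,0,0],"delta_pos":[0,0.8,-1],"gripper":0.7},{"angular":[0,0,0],"delta_pos":[0,0.8,-1],"gripper":0.7},{"angular":[0,0,0],"delta_pos":[0,0,-1],"gripper":0.7}]'
python3 - <<'E'
from h import *
tgt(c2w(C0,knob(0))[0]+[0,0,.003],.1552)
for n in ["scene","top"]:
    f=grab_frame(n);cv2.imwrite(f"pics/e_{n}.png",f[:,:,::-1])
for n in ["scene","top"]:print(proj(n,c2w(C0,[(-.195,.105,.084),(-.195,-.105,.084),knob(0)])))
E
```

```text
time: 8.75
tool_pos: [0.4272, 0.057, 0.0858]
tool_rot: [0.001, 0.997, 0.078, -0.0]
contact_force: [3.1, -5.2, -13.6]
gripper_width: 0.241
time: 10.12
tool_pos: [0.4424, -0.0383, 0.3443]
tool_rot: [0.0, 0.997, 0.077, 0.001]
contact_force: [-0.9, -0.7, -0.0]
gripper_width: 0.697
t 10.12 tcp [ 0.4424 -0.0383  0.3443] cab [-0.1978  0.008   0.3443] shift rows [7.95 0.25 1.78]
rot rows [ 0.01 -0.03 -0.02]
[[320.6226819  273.19015611]
 [313.65717583 208.65667373]
 [199.75622353 179.03083909]]
[[305.5720468  251.69516357]
 [387.54073944 239.93564274]
 [333.71300164 131.69234852]]
```

View pics/e_scene.png

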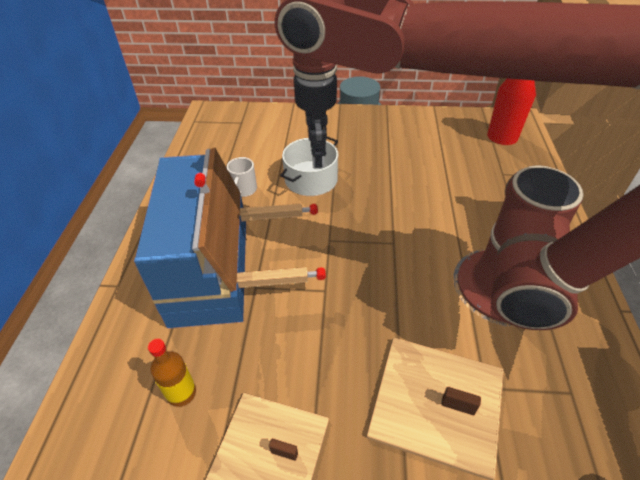

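View pics/e_top.png

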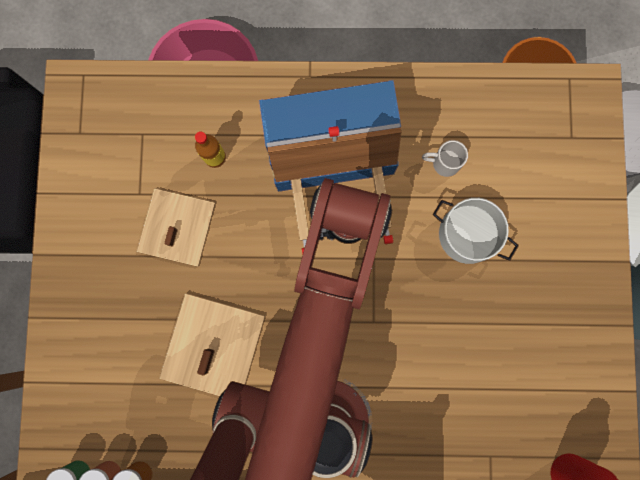

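Scene shows both pulls at (321,273) and (314,209), i.e. fully out. Now the knob.

```bash
python3 -m crank '[{"angular":[0,0,0],"delta_pos":[1,0.03,0],"gripper":0.7},{"angular":[0,0,0],"delta_pos":[1,0.03,0],"gripper":0.7},{"angular":[0,0,0],"delta_pos":[1,0.03,0],"gripper":0.7},{"angular":[0,0,0],"delta_pos":[1,0.03,0],"gripper":0.7},{"angular":[0,0,0],"delta_pos":[1,0.03,0],"gripper":0.7},{"angular":[0,0,0],"delta_pos":[1,0.05,0],"gripper":0.7},{"angular":[0,0,0],"delta_pos":[1,0.05,0],"gripper":0.7}]'
python3 - <<'E'
from h import *
K=c2w(C0,knob(0))[0]
tgt(K+[0,0,.003],.1552)
s=state();f=grab_frame("wrist");cv2.imwrite(f"pics/f.png",f[:,:,::-1])
print(proj("wrist",K,s))
E
```

```text
time: 11.1
tool_pos: [0.6516, -0.0113, 0.341]
tool_rot: [-0.0, 0.997, 0.078, -0.0]
contact_force: [-0.9, -1.0, 0.3]
gripper_width: 0.7
t 11.1 tcp [ 0.6516 -0.0113  0.341 ] cab [0.013  0.0023 0.341 ] shift rows [0.92 0.08 1.65]
rot rows [-0.01  0.01  0.01]
[[321.04615815 221.83672102]]
```

View pics/f.png

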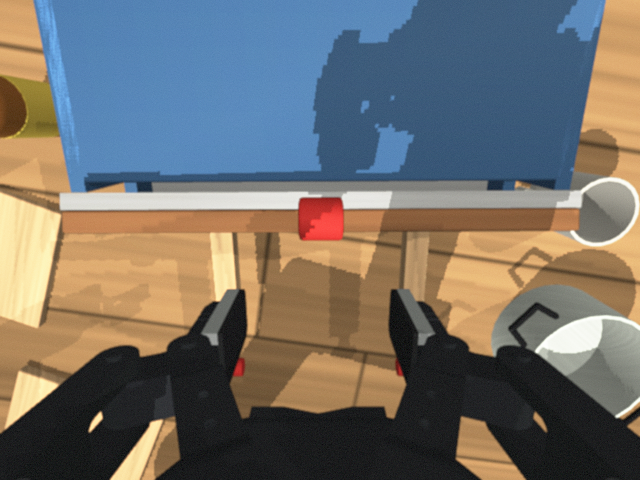

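```bash
python3 -m crank '[{"angular":[0,0,0],"delta_pos":[0.94,0.08,0],"gripper":0.7},{"angular":[0,0,0],"delta_pos":[0,0,0.8],"gripper":0.6},{"angular":[0,0,0],"delta_pos":[0,0,0.85],"gripper":0.5},{"angular":[0,0,0],"delta_pos":[0,0,0],"gripper":0},{"angular":[0,0,0],"delta_pos":[0,0,0],"gripper":0},{"angular":[0,0,0],"delta_pos":[0,0,0],"gripper":0},{"angular":[0,0,0],"delta_pos":[0,0,0],"gripper":0}]'
python3 - <<'E'
from h import *
K=c2w(C0,knob(0))[0]
tgt(K+[0,0,.003],.1552)
qs=np.r_[0,.05,np.linspace(.15,1.55,15),1.63,1.70,1.755,1.79,1.815,1.833];p=np.array([knob(q) for q in qs]);d=np.diff(p,axis=0)/.03
for q,v in zip(qs[1:],d):print(round(q,3),v[[0]].round(2),-v[2].round(2))
E
```

```text
time: 12.02
tool_pos: [0.6777, -0.0088, 0.2896]
tool_rot: [-0.001, 0.997, 0.078, -0.002]
contact_force: [-3.2, 5.1, -10.9]
gripper_width: 0.243
t 12.03 tcp [ 0.6777 -0.0088  0.2896] cab [0.0392 0.0008 0.2896] shift rows [ 0.05  0.03 -0.06]
rot rows [-0.03  0.05  0.02]
0.05 [-0.3] -0.06
0.15 [-0.61] -0.08
0.25 [-0.61] -0.01
0.35 [-0.61] 0.05
0.45 [-0.6] 0.11
0.55 [-0.59] 0.17
0.65 [-0.57] 0.22
0.75 [-0.54] 0.28
0.85 [-0.51] 0.33
0.95 [-0.48] 0.38
1.05 [-0.44] 0.43
1.15 [-0.39] 0.47
1.25 [-0.34] 0.51
1.35 [-0.29] 0.54
1.45 [-0.23] 0.56
1.55 [-0.18] 0.58
1.63 [-0.1] 0.48
1.7 [-0.06] 0.42
1.755 [-0.02] 0.33
1.79 [-0.] 0.21
1.815 [0.] 0.15
1.833 [0.] 0.11
```

```bash
python3 -m crank '[{"angular":[0,0,0],"delta_pos":[-0.3,0,-0.06],"gripper":0},{"angular":[0,0,0],"delta_pos":[-0.61,0,-0.08],"gripper":0},{"angular":[0,0,0],"delta_pos":[-0.61,0,-0.01],"gripper":0},{"angular":[0,0,0],"delta_pos":[-0.61,0,0.05],"gripper":0},{"angular":[0,0,0],"delta_pos":[-0.6,0,0.11],"gripper":0},{"angular":[0,0,0],"delta_pos":[-0.59,0,0.17],"gripper":0},{"angular":[0,0,0],"delta_pos":[-0.57,0,0.22],"gripper":0},{"angular":[0,0,0],"delta_pos":[-0.54,0,0.28],"gripper":0}]'
python3 - <<'E'
from h import *
tgt(c2w(C0,knob(.75))[0]+[0,0,.003],.1552)
f=grab_frame("scene");cv2.imwrite(f"pics/g.png",f[:,:,::-1])
E
```

```text
time: 13.02
tool_pos: [0.5489, -0.0297, 0.2735]
tool_rot: [-0.001, 0.997, 0.078, 0.004]
contact_force: [3.0, 4.4, -3.4]
gripper_width: 0.246
t 13.03 tcp [ 0.5489 -0.0297  0.2735] cab [-9.130e-02  1.000e-04  2.735e-01] shift rows [-0.02  0.    0.07]
rot rows [-0.01 -0.08  0.01]
```

View pics/g.png

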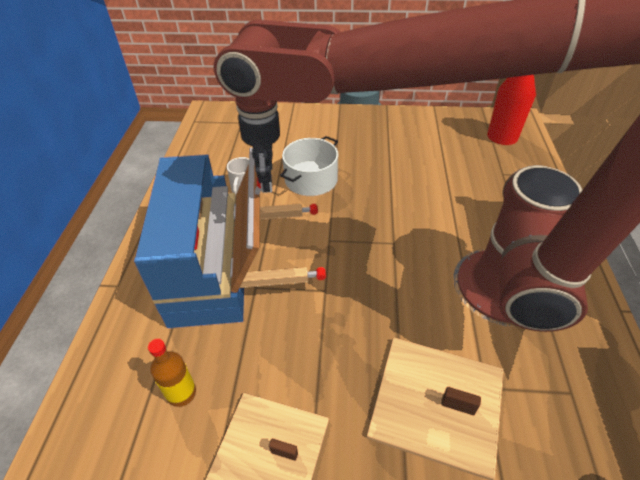

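Flap follows the gripper (about 0.7 rad, knob at (262,185)). Continue.

```bash
python3 -m crank '[{"angular":[0,0,0],"delta_pos":[-0.51,0,0.33],"gripper":0},{"angular":[0,0,0],"delta_pos":[-0.48,0,0.38],"gripper":0},{"angular":[0,0,0],"delta_pos":[-0.44,0,0.43],"gripper":0},{"angular":[0,0,0],"delta_pos":[-0.39,0,0.47],"gripper":0},{"angular":[0,0,0],"delta_pos":[-0.34,0,0.51],"gripper":0},{"angular":[0,0,0],"delta_pos":[-0.29,0,0.54],"gripper":0},{"angular":[0,0,0],"delta_pos":[-0.23,0,0.56],"gripper":0}]'
python3 -c "
from h import *
tgt(c2w(C0,knob(1.45))[0]+[0,0,.003],.1552)"
python3 -m crank '[{"angular":[0,0,0],"delta_pos":[-0.18,0,0.58],"gripper":0},{"angular":[0,0,0],"delta_pos":[-0.1,0,0.48],"gripper":0},{"angular":[0,0,0],"delta_pos":[-0.06,0,0.42],"gripper":0},{"angular":[0,0,0],"delta_pos":[-0.02,0,0.33],"gripper":0},{"angular":[0,0,0],"delta_pos":[0,0,0.21],"gripper":0}]'
python3 -c "
from h import *
tgt(c2w(C0,knob(1.833))[0]+[0,0,.003],.1552)"
```

```text
time: 13.95
tool_pos: [0.4681, -0.0429, 0.1779]
tool_rot: [-0.0, 0.997, 0.078, 0.0]
contact_force: [-8.7, 5.9, 5.1]
gripper_width: 0.243
t 13.95 tcp [ 0.4681 -0.0429  0.1779] cab [-0.1732 -0.0005  0.1779] shift rows [ 0.03 -0.02  0.1 ]
rot rows [-0.01 -0.    0.01]
time: 14.58
tool_pos: [0.4574, -0.0446, 0.1156]
tool_rot: [-0.0, 0.997, 0.078, -0.001]
contact_force: [-5.1, 3.5, 0.4]
gripper_width: 0.243
t 14.57 tcp [ 0.4574 -0.0446  0.1156] cab [-0.184  -0.0005  0.1156] shift rows [ 0.03 -0.02  0.32]
rot rows [-0.01  0.01  0.01]
```

```bash
python3 -m crank '[{"angular":[0,0,0],"delta_pos":[0,0,0.18],"gripper":0},{"angular":[0,0,0],"delta_pos":[0,0,0.12],"gripper":0}]'; python3 -m crank '[{"angular":[0,0,0],"delta_pos":[0,0,0.07],"gripper":0},{"angular":[0,0,0],"delta_pos":[0,0,0],"gripper":0}]'
```

```text
time: 14.82
tool_pos: [0.4577, -0.0445, 0.1068]
tool_rot: [-0.0, 0.997, 0.078, -0.0]
contact_force: [-4.2, 5.3, 0.6]
gripper_width: 0.242
time: 15.08
tool_pos: [0.4577, -0.0445, 0.1048]
tool_rot: [-0.0, 0.997, 0.078, -0.0]
contact_force: [-8.8, 4.3, 2.4]
gripper_width: 0.245
```

```bash
python3 -m crank '[{"angular":[0,0,0],"delta_pos":[0,0,0.06],"gripper":0},{"angular":[0,0,0],"delta_pos":[0,0,0],"gripper":0}]'; python3 -m crank '[{"angular":[0,0,0],"delta_pos":[0,0,0.06],"gripper":0},{"angular":[0,0,0],"delta_pos":[0,0,0],"gripper":0}]'
python3 - <<'E'
from h import *
f=grab_frame("scene");cv2.imwrite(f"pics/i.png",cv2.resize(f[120:360,120:440,::-1],None,fx=2.4,fy=2.4,interpolation=cv2.INTER_CUBIC))
E
```

```text
time: 15.32
tool_pos: [0.4579, -0.0445, 0.1031]
tool_rot: [-0.0, 0.997, 0.077, 0.0]
contact_force: [-7.7, 4.2, 1.9]
gripper_width: 0.245
time: 15.58
tool_pos: [0.458, -0.0445, 0.1013]
tool_rot: [-0.0, 0.997, 0.078, 0.0]
contact_force: [-7.0, 4.9, 2.1]
gripper_width: 0.244
```

View pics/i.png

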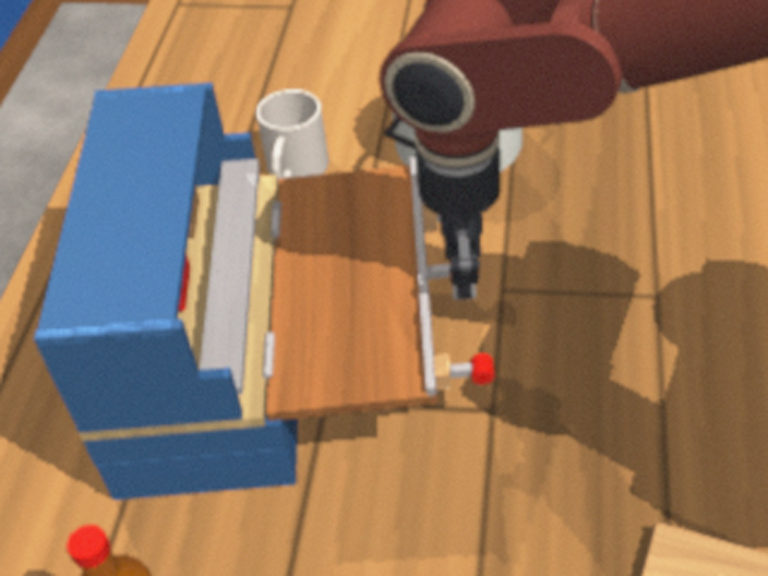

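```bash
python3 -m crank '[{"angular":[0,0,0],"delta_pos":[0,0,0.06],"gripper":0},{"angular":[0,0,0],"delta_pos":[0,0,0],"gripper":0}]'; python3 -m crank '[{"angular":[0,0,0],"delta_pos":[0,0,0.06],"gripper":0},{"angular":[0,0,0],"delta_pos":[0,0,0],"gripper":0}]'
```

```text
time: 15.88
tool_pos: [0.458, -0.0445, 0.0997]
tool_rot: [-0.0, 0.997, 0.078, 0.0]
contact_force: [-8.4, 5.5, 3.1]
gripper_width: 0.239
time: 16.12
tool_pos: [0.4582, -0.0445, 0.0978]
tool_rot: [-0.0, 0.997, 0.077, 0.0]
contact_force: [-7.3, 4.2, 1.9]
gripper_width: 0.241
```

```bash
python3 - <<'E'
from h import *
f=grab_frame("scene");
im=cv2.resize(f[120:360,120:440,::-1],None,fx=2.4,fy=2.4,interpolation=cv2.INTER_CUBIC).copy()
def fl(q,u,y,v): # u out along flap, v normal up
    b=1.833-q;return (-u*np.cos(b)+0*v - v*(-np.sin(b))*-1*0 - v*np.sin(b)*0 + (v*np.sin(b)), y, .11+u*np.sin(b)+v*np.cos(b))
for q,c in [(1.76,(0,255,0)),(1.833,(255,0,0)),(1.9,(255,0,255))]:
    P=[fl(q,.15,s*.155,v) for s in (1,-1) for v in (-.014,0,.010)]
    p=proj("scene",c2w(C0,P));print(q,p.round(1).tolist())
    for a in p: cv2.circle(im,tuple(int(z) for z in (a-[120,120])*2.4),3,c,-1)
cv2.imwrite("pics/j.png",im)
E
```

```text
1.76 [[301.6, 286.5], [300.8, 282.5], [300.2, 279.6], [294.8, 190.1], [294.1, 186.0], [293.6, 183.0]]
1.833 [[301.5, 289.6], [301.2, 285.6], [301.0, 282.7], [294.8, 193.3], [294.5, 189.2], [294.3, 186.2]]
1.9 [[301.1, 292.4], [301.3, 288.5], [301.4, 285.6], [294.6, 196.2], [294.6, 192.1], [294.7, 189.2]]
```

View pics/j.png

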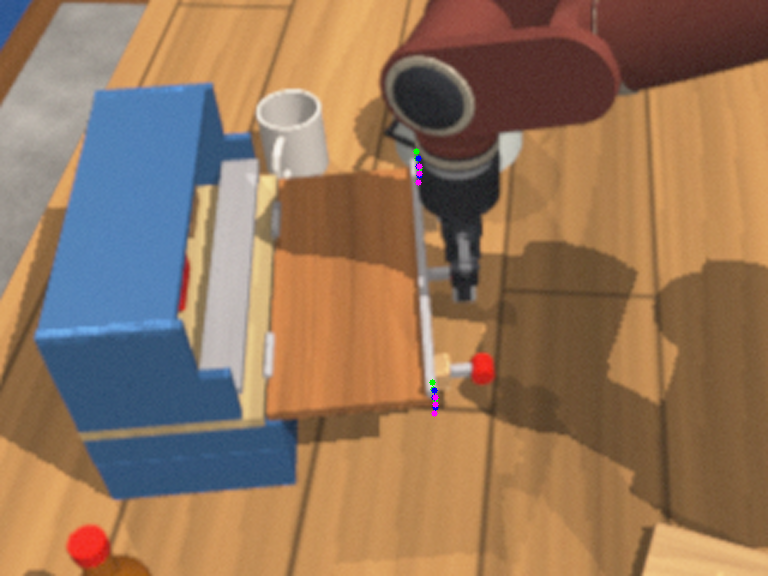

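Image unchanged while the gripper went lower: flap rests level at the 1.833 marks (strip end at (432,393)), fingers just slip. Release and go up.

```bash
python3 -m crank '[{"angular":[0,0,0],"delta_pos":[0,0,0],"gripper":0.7},{"angular":[0,0,0],"delta_pos":[0,0,0],"gripper":0.7},{"angular":[0,0,0],"delta_pos":[0,0,0],"gripper":0.7},{"angular":[0,0,0],"delta_pos":[0,0,-0.4],"gripper":0.7},{"angular":[0,0,0],"delta_pos":[-0.2,0,-1],"gripper":0.7},{"angular":[0,0,0],"delta_pos":[-0.2,0,-1],"gripper":0.7},{"angular":[0,0,0],"delta_pos":[0,0,-1],"gripper":0.7},{"angular":[0,0,0.8],"delta_pos":[0,-0.5,-0.5],"gripper":0.7},{"angular":[0,0,1],"delta_pos":[0,-0.5,0],"gripper":0.7},{"angular":[0,0,1],"delta_pos":[0,-0.5,0],"gripper":0.7},{"angular":[0,0,1],"delta_pos":[0,-0.5,0],"gripper":0.7},{"angular":[0,0,1],"delta_pos":[0,-0.5,0],"gripper":0.7}]'
python3 - <<'E'
from h import *
tgt([.475,.412,.2],-.255)
f=grab_frame("scene");cv2.imwrite("pics/k.png",f[:,:,::-1])
f=grab_frame("top");cv2.imwrite("pics/k2.png",f[:,:,::-1])
for d in silhouettes("top","board_grip")[:3]:
    m=d['mask'].astype(np.uint8);print(d['conf'],d['bbox'])
    P=np.argwhere(m)[:,::-1].astype(np.float32);r=cv2.minAreaRect(P);bx=cv2.boxPoints(r)
    W=np.array([onplane("top",b,.012) for b in bx]);print(W.round(4).tolist());print("c",W.mean(0),[np.linalg.norm(W[i]-W[i-1]).round(4) for i in range(4)],[np.degrees(np.arctan2(*(W[i]-W[i-1])[[1,0]])).round(1) for i in range(4)])
E
```

```text
time: 17.68
tool_pos: [0.4464, 0.0282, 0.214]
tool_rot: [0.0, 0.991, -0.133, 0.001]
contact_force: [0.6, 0.4, 0.7]
gripper_width: 0.702
t 17.68 tcp [0.4464 0.0282 0.214 ] cab [-0.1836  0.0731  0.214 ] shift rows [ -2.45 -12.59   0.46]
rot rows [-0.   -0.01 -0.13]
0.83 [160.3, 294.7, 266.0, 397.1]
[[0.1003, 0.4381, 0.012], [0.3284, 0.3821, 0.012], [0.2697, 0.1633, 0.012], [0.044, 0.2225, 0.012]]
c [0.18559399 0.3014827  0.012     ] [np.float64(0.2228), np.float64(0.2349), np.float64(0.2265), np.float64(0.2334)] [np.float64(75.4), np.float64(-13.8), np.float64(-105.0), np.float64(165.3)]
0.62 [137.6, 191.0, 214.7, 264.4]
[[0.4328, 0.5102, 0.012], [0.6066, 0.4771, 0.012], [0.5674, 0.3079, 0.012], [0.3948, 0.343, 0.012]]
c [0.50036748 0.40953565 0.012     ] [np.float64(0.1715), np.float64(0.1769), np.float64(0.1736), np.float64(0.1761)] [np.float64(77.2), np.float64(-10.8), np.float64(-103.1), np.float64(168.5)]
```

View pics/k.png

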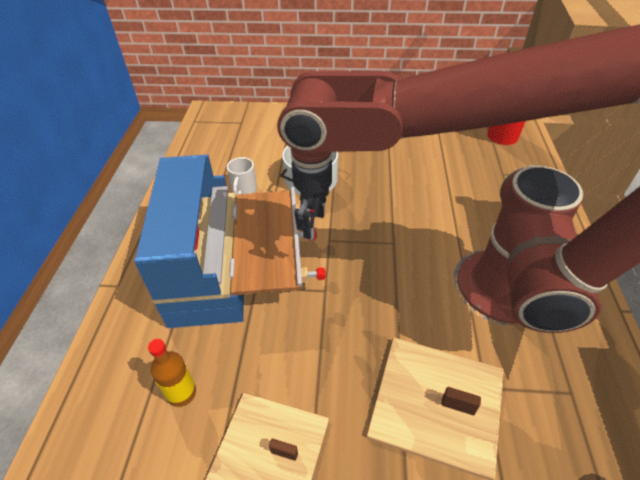

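Flap stays level after release. Boards: (172,235) measures 176×173 mm, (205,360) 234×225 mm; the smaller fits "178×170, smaller one meant". Go above it and confirm in an enlarged crop.

```bash
python3 -m crank '[{"angular":[0,0,0],"delta_pos":[-0.3,-1,0],"gripper":0.7},{"angular":[0,0,0],"delta_pos":[-0.3,-1,0],"gripper":0.7},{"angular":[0,0,0],"delta_pos":[-0.3,-1,0],"gripper":0.7},{"angular":[0,0,0],"delta_pos":[-0.3,-1,0],"gripper":0.7},{"angular":[0,0,0],"delta_pos":[-0.3,-1,0],"gripper":0.7},{"angular":[0,0,0],"delta_pos":[-0.3,-1,0],"gripper":0.7},{"angular":[0,0,0],"delta_pos":[-0.3,-1,0],"gripper":0.7},{"angular":[0,0,0],"delta_pos":[-0.3,-1,0],"gripper":0.7},{"angular":[0,0,0],"delta_pos":[-0.3,-1,0],"gripper":0.7},{"angular":[0,0,0],"delta_pos":[-0.3,-1,0],"gripper":0.7},{"angular":[0,0,0],"delta_pos":[-0.3,-1,0],"gripper":0.7},{"angular":[0,0,0],"delta_pos":[-0.3,-1,0],"gripper":0.7}]'
python3 -m crank '[{"angular":[0,0,0],"delta_pos":[0,-0.59,0],"gripper":0.7},{"angular":[0,0,0],"delta_pos":[0,0,0],"gripper":0.7}]'
python3 - <<'E'
from h import *
tgt([.475,.412,.2],-.255)
s=state();f=grab_frame("wrist");cv2.imwrite("pics/l.png",f[:,:,::-1])
print(proj("wrist",[.475,.412,.05],s))
for t in ["board_grip","board_back","board_front"]:
  for d in landmark_of("wrist",t)[:3]:
    print(t,d['conf'],d['pixel'],onplane("wrist",d['pixel'],.038 if t=="board_grip" else 0,s))
f=cv2.imread("pics/k2.png");cv2.imwrite("pics/l2.png",cv2.resize(f[180:410,120:280],None,fx=2.5,fy=2.5))
E
```

```text
time: 19.32
tool_pos: [0.4362, 0.4039, 0.2133]
tool_rot: [0.0, 0.991, -0.131, 0.0]
contact_force: [0.2, -0.9, 0.5]
gripper_width: 0.699
time: 19.58
tool_pos: [0.4409, 0.4206, 0.213]
tool_rot: [0.0, 0.991, -0.131, 0.0]
contact_force: [-0.1, 0.0, 0.2]
gripper_width: 0.701
t 19.57 tcp [0.4409 0.4206 0.213 ] cab [-0.1284  0.4617  0.213 ] shift rows [ 1.17 -0.02  0.43]
rot rows [ 0.01 -0.   -0.09]
[[316.37864551 179.62386659]]
board_grip 0.91 [495.3, 465.4] [0.13146909 0.30709062 0.038     ]
board_grip 0.77 [307.8, 181.9] [0.47355252 0.4197932  0.038     ]
board_back 0.96 [493.0, 301.3] [0.30101232 0.27029303 0.        ]
board_back 0.55 [304.6, 32.5] [0.58998183 0.39138232 0.        ]
board_front 0.96 [471.2, 475.4] [ 7.58330922e-02  3.25313313e-01 -5.55111512e-17]
board_front 0.74 [313.7, 237.4] [0.41523943 0.43088899 0.        ]
```

View pics/l.png

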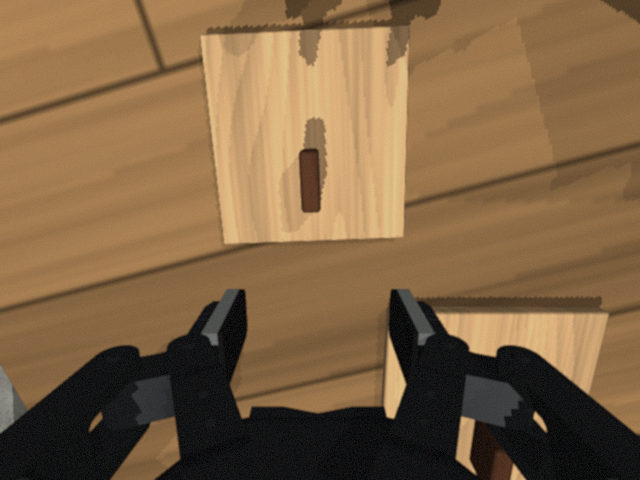

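View pics/l2.png

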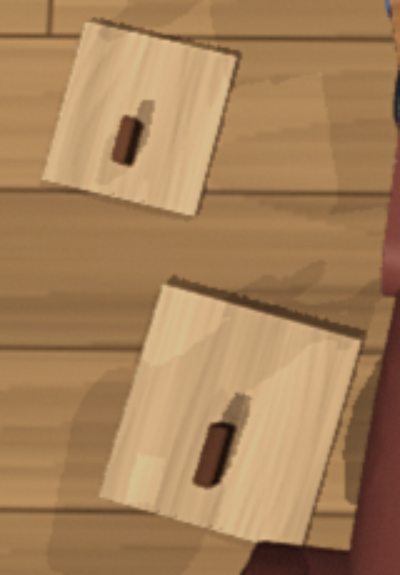

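Crop confirms the smaller board (upper); wrist view shows it ahead with grip at (311,180).

```bash
python3 - <<'E'
from h import *
W=np.array([onplane("wrist",p,.012) for p in [(203,36),(409,28),(403.5,237),(225,243)]])
print(W.round(4),W.mean(0))
BL,BR,FR,FL=W
for a,b in [(FL,BL),(FR,BR)]:print(np.linalg.norm(b-a),np.arctan2(*(b-a)[[1,0]]))
for a,b in [(BR,BL),(FR,FL)]:print(np.linalg.norm(b-a),np.arctan2(*(b-a)[[1,0]])-np.pi/2)
g=[onplane("wrist",p,.05) for p in [(302,150),(320,150),(302,212),(321,212)]];print(np.mean(g,0),np.array(g).round(4).tolist())
E
```

```text
[[0.6057 0.4707 0.012 ]
 [0.5679 0.3084 0.012 ]
 [0.3965 0.3471 0.012 ]
 [0.4348 0.5114 0.012 ]] [0.50121703 0.40938371 0.012     ]
0.17565489477130122 -0.234123836918477
0.17568211198658934 -0.22215120063037924
0.16662033051869785 -0.2288024464508036
0.16872355266272399 -0.22895546743581496
[0.4740224  0.41531978 0.05      ] [[0.4997, 0.4157, 0.05], [0.496, 0.4022, 0.05], [0.4522, 0.4292, 0.05], [0.4482, 0.4142, 0.05]]
```

```bash
python3 -m crank '[{"angular":[0,0,-0.4],"delta_pos":[0,0,0],"gripper":0.7},{"angular":[0,0,0],"delta_pos":[0,0,0],"gripper":0.7}]'; python3 -c "
from h import *
tgt([.4735,.4155,.036],-.2285)"
```

```text
time: 20.02
tool_pos: [0.4403, 0.4202, 0.213]
tool_rot: [-0.0, 0.993, -0.114, 0.0]
contact_force: [0.3, -0.2, 0.3]
gripper_width: 0.705
t 20.02 tcp [0.4403 0.4202 0.213 ] cab [-0.129   0.4613  0.213 ] shift rows [ 1.11 -0.1   5.9 ]
rot rows [-0. -0.  0.]
```

```bash
python3 -m crank '[{"angular":[0,0,0],"delta_pos":[0.56,-0.05,0.9],"gripper":0.7},{"angular":[0,0,0],"delta_pos":[0.55,-0.05,1],"gripper":0.7},{"angular":[0,0,0],"delta_pos":[0,0,1],"gripper":0.6},{"angular":[0,0,0],"delta_pos":[0,0,1],"gripper":0.6},{"angular":[0,0,0],"delta_pos":[0,0,1],"gripper":0.6},{"angular":[0,0,0],"delta_pos":[0,0,0.6],"gripper":0.6},{"angular":[0,0,0],"delta_pos":[0,0,0.4],"gripper":0.6},{"angular":[0,0,0],"delta_pos":[0,0,0],"gripper":0},{"angular":[0,0,0],"delta_pos":[0,0,0],"gripper":0},{"angular":[0,0,0],"delta_pos":[0,0,0],"gripper":0},{"angular":[0,0,0],"delta_pos":[0,0,0],"gripper":0}]'; python3 -c "
from h import *
tgt([.4735,.4155,.036],-.2285)"
```

```text
time: 21.4
tool_pos: [0.4742, 0.4166, 0.0374]
tool_rot: [-0.001, 0.993, -0.114, 0.001]
contact_force: [-0.4, -0.1, 3.5]
gripper_width: 0.176
t 21.4 tcp [0.4742 0.4166 0.0374] cab [-0.0961  0.4525  0.0374] shift rows [-0.01  0.04  0.04]
rot rows [-0.02 -0.02  0.  ]
```

Gripped (opening ≈15 mm). Lift and check.

```bash
python3 -m crank '[{"angular":[0,0,0],"delta_pos":[0,0,-0.4],"gripper":0},{"angular":[0,0,0],"delta_pos":[0,0,-0.8],"gripper":0},{"angular":[0,0,0],"delta_pos":[0,0,-1],"gripper":0},{"angular":[0,0,0],"delta_pos":[0,0,-1],"gripper":0},{"angular":[0,0,0],"delta_pos":[0,0,-1],"gripper":0},{"angular":[0,0,0],"delta_pos":[-0.5,0,-1],"gripper":0},{"angular":[0,0,0],"delta_pos":[-0.5,0,-1],"gripper":0},{"angular":[0,0,0],"delta_pos":[-0.5,0,-0.8],"gripper":0},{"angular":[0,0,0],"delta_pos":[0,0,-0.2],"gripper":0}]'
python3 - <<'E'
from h import *
tgt(c2w(C0,(-.145,.0009,.25))[0],.1552)
for n in ["scene","wrist"]:
    f=grab_frame(n);cv2.imwrite(f"pics/m_{n}.png",f[:,:,::-1])
E
```

```text
time: 22.52
tool_pos: [0.4292, 0.4266, 0.2538]
tool_rot: [-0.001, 0.994, -0.113, 0.001]
contact_force: [-0.2, -0.1, -3.6]
gripper_width: 0.18
t 22.52 tcp [0.4292 0.4266 0.2538] cab [-0.1391  0.4694  0.2538] shift rows [ 5.65 14.56  0.11]
rot rows [-0.02 -0.02 -4.38]
```

View pics/m_scene.png

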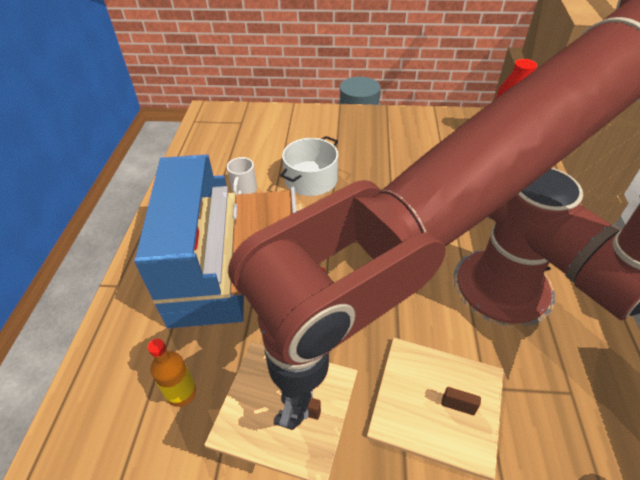

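View pics/m_wrist.png

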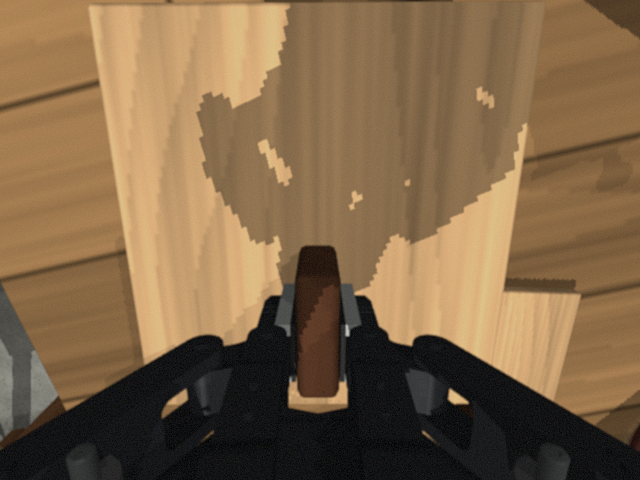

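```bash
python3 - <<'E'
from h import *
m=camera_model("wrist");M=np.linalg.inv(m['mount']);K=m['camera_matrix']
for t in (0,-2,2,4):
    r=R.from_euler('y',t,degrees=True).as_matrix()
    for X in (.1169,-.02):
      P=np.array([[X,s*.085,.0254] for s in (-1,1)])@r.T
      p=(P@M[:3,:3].T+M[:3,3])@K.T;print(t,X,(p[:,:2]/p[:,2:]).round(1).tolist())
E
```

```text
0 0.1169 [[86.1, 4.6], [547.5, 5.0]]
0 -0.02 [[137.8, 333.5], [495.8, 333.5]]
-2 0.1169 [[93.1, 11.1], [540.5, 11.4]]
-2 -0.02 [[137.4, 336.0], [496.3, 336.0]]
2 0.1169 [[78.7, -1.8], [554.9, -1.5]]
2 -0.02 [[138.3, 331.1], [495.4, 331.1]]
4 0.1169 [[70.8, -8.2], [562.7, -7.9]]
4 -0.02 [[138.6, 328.6], [495.0, 328.7]]
```

```bash
python3 -m crank '[{"angular":[0,0,-0.8],"delta_pos":[-0.3,0.8,0],"gripper":0},{"angular":[0,0,-0.9],"delta_pos":[-0.3,0.8,0],"gripper":0},{"angular":[0,0,-0.9],"delta_pos":[0,0.9,0],"gripper":0},{"angular":[0,0,-0.9],"delta_pos":[0,0.9,0],"gripper":0},{"angular":[0,0,-0.88],"delta_pos":[0,0.9,0],"gripper":0},{"angular":[0,0,0],"delta_pos":[0,0.9,0],"gripper":0},{"angular":[0,0,0],"delta_pos":[0,0.9,0],"gripper":0}]'
python3 - <<'E'
from h import *
tgt(c2w(C0,(-.145,.0009,.25))[0],.1552)
E
```

```text
time: 23.5
tool_pos: [0.4104, 0.2467, 0.2498]
tool_rot: [0.001, 0.997, 0.076, -0.002]
contact_force: [1.1, -0.9, -4.0]
gripper_width: 0.177
t 23.5 tcp [0.4104 0.2467 0.2498] cab [-0.1854  0.2945  0.2498] shift rows [ 1.37  9.78 -0.  ]
rot rows [ 0.01  0.04 -0.02]
```

```bash
python3 -m crank '[{"angular":[0,0,0],"delta_pos":[0,0.9,0],"gripper":0},{"angular":[0,0,0],"delta_pos":[0,0.9,0],"gripper":0},{"angular":[0,0,0],"delta_pos":[0,0.9,0],"gripper":0},{"angular":[0,0,0],"delta_pos":[0.2,0.9,0],"gripper":0},{"angular":[0,0,0],"delta_pos":[0.2,0.9,0],"gripper":0},{"angular":[0,0,0],"delta_pos":[0.2,0.9,0],"gripper":0},{"angular":[0,0,0],"delta_pos":[0.2,0.9,0],"gripper":0},{"angular":[0,0,0],"delta_pos":[0.2,0.9,0],"gripper":0},{"angular":[0,0,0],"delta_pos":[0.2,0.9,0],"gripper":0},{"angular":[0,0,0],"delta_pos":[0.17,0.9,0],"gripper":0},{"angular":[0,0,0],"delta_pos":[0,0.78,0],"gripper":0}]'
python3 -m crank '[{"angular":[0,-0.65,0],"delta_pos":[0,0,0],"gripper":0},{"angular":[0,-0.65,0],"delta_pos":[0,0,0],"gripper":0},{"angular":[0,0,0],"delta_pos":[0,0,0],"gripper":0}]'
python3 - <<'E'
from h import *
tgt(c2w(C0,(-.132,.0009,.170))[0],.1552)
s=state();
for n in ["scene","wrist"]:
    f=grab_frame(n);cv2.imwrite(f"pics/n_{n}.png",f[:,:,::-1])
print(proj("wrist",c2w(C0,[(.016,.15,.132),(.016,-.15,.132),(.016,0,.132),(.002,0,.11)]),s))
E
```

```text
time: 24.88
tool_pos: [0.4959, -0.0368, 0.2497]
tool_rot: [-0.0, 0.997, 0.076, -0.002]
contact_force: [-0.6, 0.7, -3.2]
gripper_width: 0.178
time: 25.25
tool_pos: [0.4962, -0.0357, 0.2498]
tool_rot: [0.004, 0.995, 0.076, -0.058]
contact_force: [-0.7, -0.3, -3.5]
gripper_width: 0.177
t 25.25 tcp [ 0.4962 -0.0357  0.2498] cab [-0.1443  0.0023  0.2498] shift rows [0.72 0.05 2.59]
rot rows [-0.01  1.33 -0.02]
[[ 31.35018999 -71.43927258]
 [610.3891053  -72.75801982]
 [320.56107947 -72.09794344]
 [320.25824221 -27.55584141]]
```

View pics/n_scene.png

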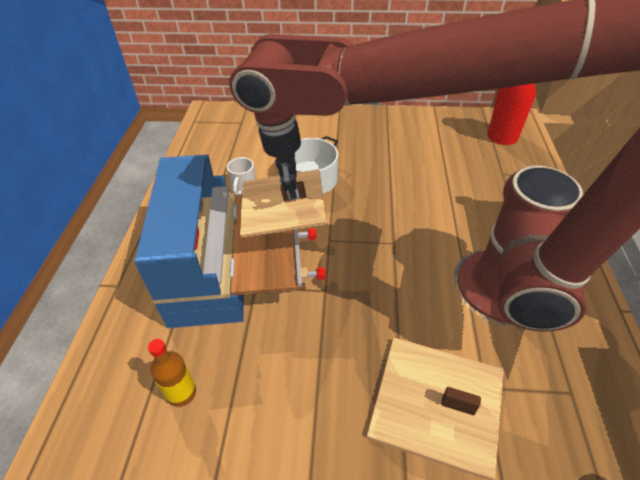

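View pics/n_wrist.png

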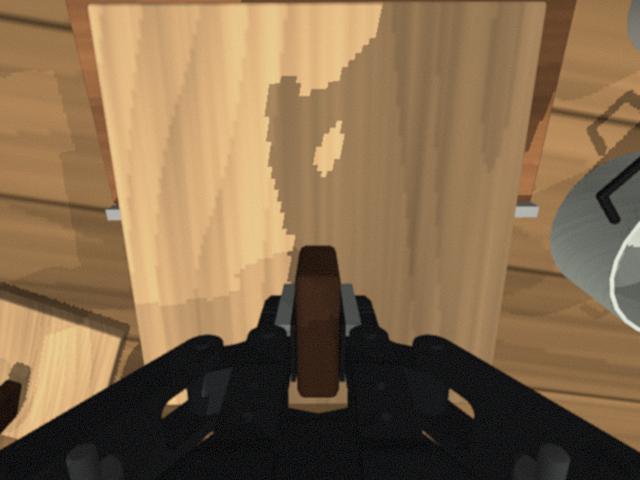

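Board is centred over the flap (strip ends at (113,213)/(527,212), board edges symmetric), tilted front up. Descend to just before the lip.

```bash
python3 -m crank '[{"angular":[0,0,0],"delta_pos":[0.2,0.05,0.7],"gripper":0},{"angular":[0,0,0],"delta_pos":[0.2,0,0.7],"gripper":0},{"angular":[0,0,0],"delta_pos":[0.2,0,0.7],"gripper":0},{"angular":[0,0,0],"delta_pos":[0.1,0,0.4],"gripper":0},{"angular":[0,0,0],"delta_pos":[0,0,0],"gripper":0}]'
python3 - <<'E'
from h import *
tgt(c2w(C0,(-.132,.0009,.170))[0],.1552)
for n in ["scene"]:
    f=grab_frame(n);
    im=cv2.resize(f[130:330,130:370,::-1],None,fx=3.2,fy=3.2,interpolation=cv2.INTER_CUBIC).copy();cv2.imwrite(f"pics/o.png",im)
E
```

```text
time: 25.98
tool_pos: [0.508, -0.0348, 0.1739]
tool_rot: [0.004, 0.995, 0.077, -0.058]
contact_force: [-0.3, -0.6, -4.4]
gripper_width: 0.173
t 25.98 tcp [ 0.508  -0.0348  0.1739] cab [-0.1325  0.0013  0.1739] shift rows [0.03 0.01 0.13]
rot rows [-0.01  1.32 -0.02]
```

View pics/o.png

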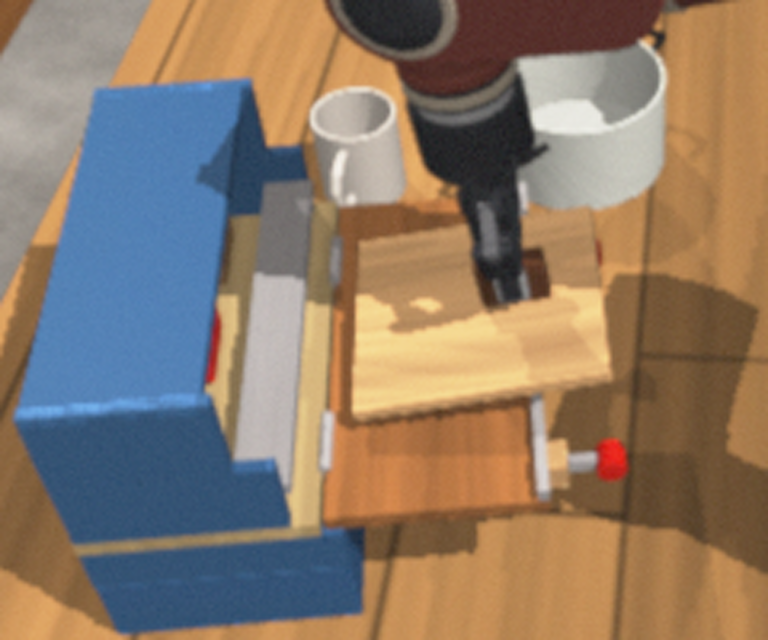

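```bash
python3 -m crank '[{"angular":[0,0,0],"delta_pos":[0.03,0.02,0.25],"gripper":0},{"angular":[0,0,0],"delta_pos":[0,0,0],"gripper":0}]'; python3 -m crank '[{"angular":[0,0,0],"delta_pos":[0.01,0,0.07],"gripper":0},{"angular":[0,0,0],"delta_pos":[0,0,0],"gripper":0}]';  python3 -m crank '[{"angular":[0,0,0],"delta_pos":[0.01,0,0.07],"gripper":0},{"angular":[0,0,0],"delta_pos":[0,0,0],"gripper":0}]'
```

```text
time: 26.28
tool_pos: [0.5088, -0.0355, 0.1673]
tool_rot: [0.004, 0.995, 0.077, -0.057]
contact_force: [0.0, 0.1, -3.4]
gripper_width: 0.176
time: 26.52
tool_pos: [0.509, -0.0355, 0.1654]
tool_rot: [0.004, 0.995, 0.077, -0.057]
contact_force: [-0.0, 0.3, -4.5]
gripper_width: 0.17
time: 26.78
tool_pos: [0.509, -0.0354, 0.163]
tool_rot: [0.004, 0.995, 0.077, -0.057]
contact_force: [-0.2, 0.2, -3.7]
gripper_width: 0.183
```

```bash
python3 -m crank '[{"angular":[0,0,0],"delta_pos":[0.01,0,0.06],"gripper":0},{"angular":[0,0,0],"delta_pos":[0,0,0],"gripper":0}]'; python3 -m crank '[{"angular":[0,0,0],"delta_pos":[0.01,0,0.05],"gripper":0},{"angular":[0,0,0],"delta_pos":[0,0,0],"gripper":0}]'
```

```text
time: 27.02
tool_pos: [0.5091, -0.0354, 0.1612]
tool_rot: [0.004, 0.995, 0.077, -0.057]
contact_force: [-0.2, -1.3, -3.7]
gripper_width: 0.179
time: 27.28
tool_pos: [0.5095, -0.0355, 0.1603]
tool_rot: [0.004, 0.995, 0.077, -0.056]
contact_force: [-0.6, 0.4, -0.9]
gripper_width: 0.18
```

Contact felt at 0.1603 m, exactly as the model says. Raise 2 mm and slide forward up to the lip.

```bash
python3 -m crank '[{"angular":[0,0,0],"delta_pos":[-0.01,0,-0.08],"gripper":0},{"angular":[0,0,0],"delta_pos":[0.4,0,-0.046],"gripper":0},{"angular":[0,0,0],"delta_pos":[0.5,0,-0.058],"gripper":0},{"angular":[0,0,0],"delta_pos":[0,0,0],"gripper":0}]'
python3 - <<'E'
from h import *
tgt(c2w(C0,(.0405-.1119,.0009,.1624))[0],.1552)
f=grab_frame("scene");
cv2.imwrite(f"pics/p.png",cv2.resize(f[130:330,130:370,::-1],None,fx=3.2,fy=3.2,interpolation=cv2.INTER_CUBIC))
f=grab_frame("wrist");cv2.imwrite(f"pics/p2.png",f[:,:,::-1])
E
```

```text
time: 27.78
tool_pos: [0.5375, -0.0311, 0.1624]
tool_rot: [0.004, 0.995, 0.077, -0.056]
contact_force: [-1.2, -0.2, -4.3]
gripper_width: 0.179
t 27.77 tcp [ 0.5375 -0.0311  0.1624] cab [-0.1028  0.0004  0.1624] shift rows [ 1.04 -0.02 -0.12]
rot rows [-0.    1.3  -0.01]
```

View pics/p.png

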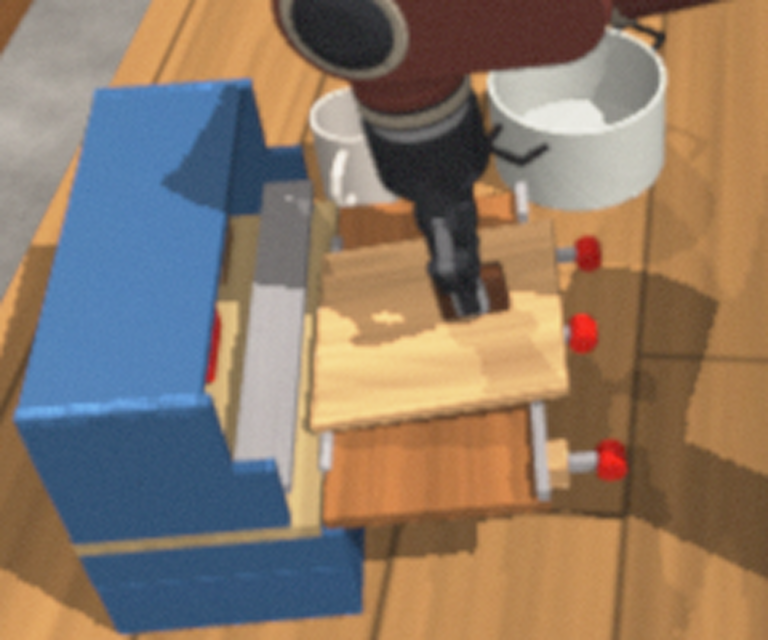

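View pics/p2.png

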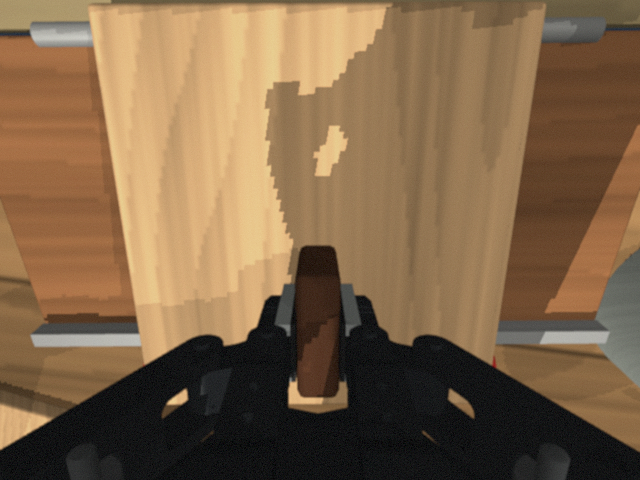

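Square and centred; back edge just short of the lip (hinge barrels at row 32 symmetric). Insert in steps.

```bash
python3 -m crank '[{"angular":[0,0,0],"delta_pos":[0.2,0,-0.023],"gripper":0},{"angular":[0,0,0],"delta_pos":[0.2,0,-0.023],"gripper":0},{"angular":[0,0,0],"delta_pos":[0,0,0],"gripper":0}]';  python3 -m crank '[{"angular":[0,0,0],"delta_pos":[0.2,0,-0.023],"gripper":0},{"angular":[0,0,0],"delta_pos":[0.2,0,-0.023],"gripper":0},{"angular":[0,0,0],"delta_pos":[0,0,0],"gripper":0}]'
python3 -c "
from h import *
tgt(c2w(C0,(.0405-.1119,.0009,.1624))[0],.1552)"
```

```text
time: 28.25
tool_pos: [0.5485, -0.0294, 0.1625]
tool_rot: [0.004, 0.995, 0.077, -0.056]
contact_force: [0.0, -0.1, -3.4]
gripper_width: 0.178
time: 28.62
tool_pos: [0.5605, -0.0275, 0.1624]
tool_rot: [0.004, 0.995, 0.077, -0.056]
contact_force: [1.1, 0.5, -4.0]
gripper_width: 0.183
t 28.62 tcp [ 0.5605 -0.0275  0.1624] cab [-0.0795  0.0004  0.1624] shift rows [ 0.27 -0.02 -0.03]
rot rows [-0.    1.3  -0.01]
```

```bash
python3 -m crank '[{"angular":[0,0,0],"delta_pos":[0.15,0,-0.017],"gripper":0},{"angular":[0,0,0],"delta_pos":[0.12,0,-0.013],"gripper":0},{"angular":[0,0,0],"delta_pos":[0,0,0],"gripper":0}]'
python3 - <<'E'
from h import *
tgt(c2w(C0,(.0405-.1119,.0009,.1624))[0],.1552)
f=grab_frame("scene");
cv2.imwrite(f"pics/q.png",cv2.resize(f[130:330,130:370,::-1],None,fx=3.2,fy=3.2,interpolation=cv2.INTER_CUBIC))
s=state();f=grab_frame("wrist");cv2.imwrite(f"pics/q2.png",f[:,:,::-1])
print(proj("wrist",c2w(C0,[(.016,0,.142),(.016,0,.132),(-.142,.155,.12),(-.142,-.155,.12),(-.138,.085,.133)]),s).round(0).tolist())
E
```

```text
time: 29.0
tool_pos: [0.5683, -0.0263, 0.1624]
tool_rot: [0.004, 0.995, 0.077, -0.056]
contact_force: [-0.3, 0.0, -3.6]
gripper_width: 0.175
t 29.0 tcp [ 0.5683 -0.0263  0.1624] cab [-0.0716  0.0004  0.1624] shift rows [ 0.01 -0.02 -0.  ]
rot rows [-0.    1.3  -0.02]
[[317.0, 79.0], [317.0, 79.0], [48.0, 379.0], [587.0, 379.0], [159.0, 392.0]]
```

View pics/q.png

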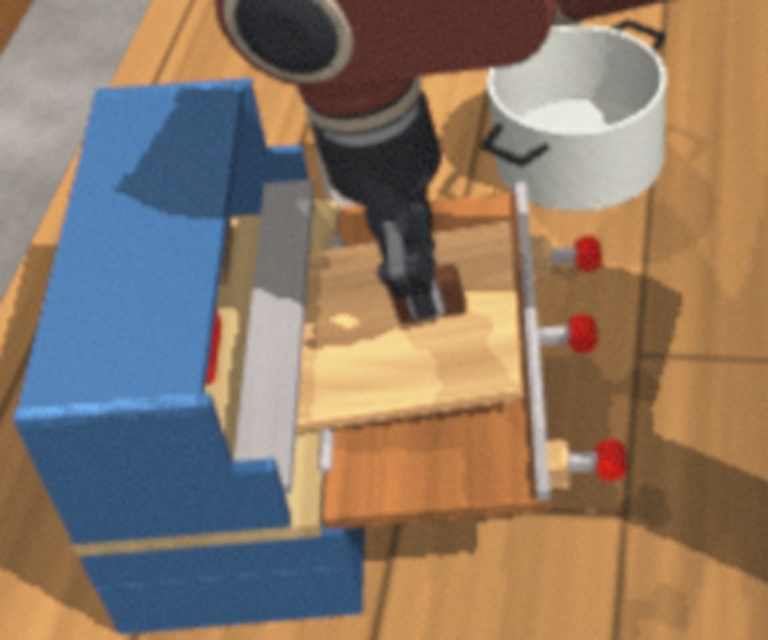

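View pics/q2.png

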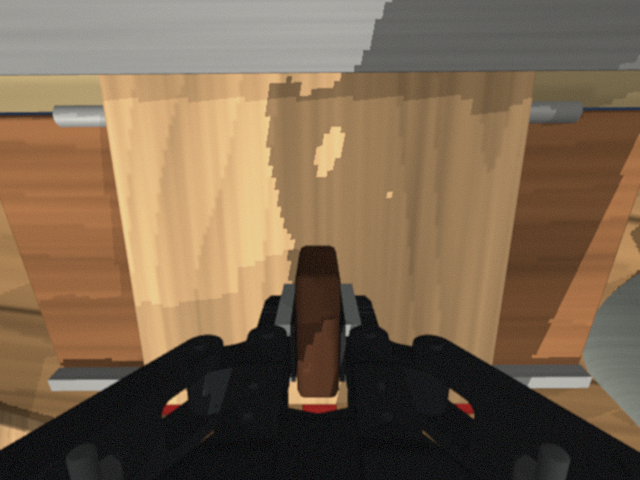

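Board's back is under the lip (lip edge hides it at row 74), front above the strip, gap to the strip visible. Wrist view hints the cabinet is ~2 mm farther than fitted, so push 1.5 mm more, then swing down.

```bash
python3 -m crank '[{"angular":[0,0,0],"delta_pos":[0.05,0,-0.006],"gripper":0},{"angular":[0,0,0],"delta_pos":[0,0,0],"gripper":0}]'; python3 -m crank '[{"angular":[0,0.32,0],"delta_pos":[-0.03,0,0.125],"gripper":0},{"angular":[0,0.32,0],"delta_pos":[-0.03,0,0.125],"gripper":0},{"angular":[0,0,0],"delta_pos":[0,0,0],"gripper":0}]'
python3 -c "
from h import *
tgt(c2w(C0,(.042-.1169,.0009,.1474))[0],.1552)"
```

```text
time: 29.35
tool_pos: [0.5696, -0.0261, 0.1624]
tool_rot: [0.004, 0.995, 0.077, -0.057]
contact_force: [0.4, 0.6, -4.2]
gripper_width: 0.177
time: 29.72
tool_pos: [0.5662, -0.0265, 0.1546]
tool_rot: [0.002, 0.997, 0.077, -0.029]
contact_force: [0.9, -1.1, -4.3]
gripper_width: 0.181
t 29.73 tcp [ 0.5662 -0.0265  0.1546] cab [-0.0737  0.0005  0.1546] shift rows [-0.03 -0.01  0.24]
rot rows [-0.    0.66 -0.02]
```

```bash
python3 -m crank '[{"angular":[0,0.3,0],"delta_pos":[-0.01,0,0.1],"gripper":0},{"angular":[0,0.2,0],"delta_pos":[-0.01,0,0.06],"gripper":0},{"angular":[0,0,0],"delta_pos":[0,0,0],"gripper":0}]'
python3 -c "
from h import *
tgt(c2w(C0,(.042-.1169,.0009,.1474))[0],.1552)"
python3 -m crank '[{"angular":[0,0.16,0],"delta_pos":[-0.01,0,0.05],"gripper":0},{"angular":[0,0,0],"delta_pos":[0,0,0],"gripper":0}]'
python3 - <<'E'
from h import *
tgt(c2w(C0,(.042-.1169,.0009,.1474))[0],.1552)
f=grab_frame("scene");
cv2.imwrite(f"pics/r.png",cv2.resize(f[130:330,130:370,::-1],None,fx=3.2,fy=3.2,interpolation=cv2.INTER_CUBIC))
s=state();f=grab_frame("wrist");cv2.imwrite(f"pics/r2.png",f[:,:,::-1])
E
```

```text
time: 30.1
tool_pos: [0.5658, -0.0266, 0.15]
tool_rot: [0.0, 0.997, 0.077, -0.007]
contact_force: [-0.9, -0.4, -3.0]
gripper_width: 0.176
t 30.1 tcp [ 0.5658 -0.0266  0.15  ] cab [-0.0742  0.0005  0.15  ] shift rows [-0.02 -0.01  0.09]
rot rows [-0.    0.16 -0.02]
time: 30.35
tool_pos: [0.5657, -0.0266, 0.1486]
tool_rot: [-0.0, 0.997, 0.077, -0.0]
contact_force: [0.1, 0.0, -3.7]
gripper_width: 0.175
t 30.35 tcp [ 0.5657 -0.0266  0.1486] cab [-0.0742  0.0005  0.1486] shift rows [-0.02 -0.01  0.04]
rot rows [-0.    0.   -0.02]
```

View pics/r.png

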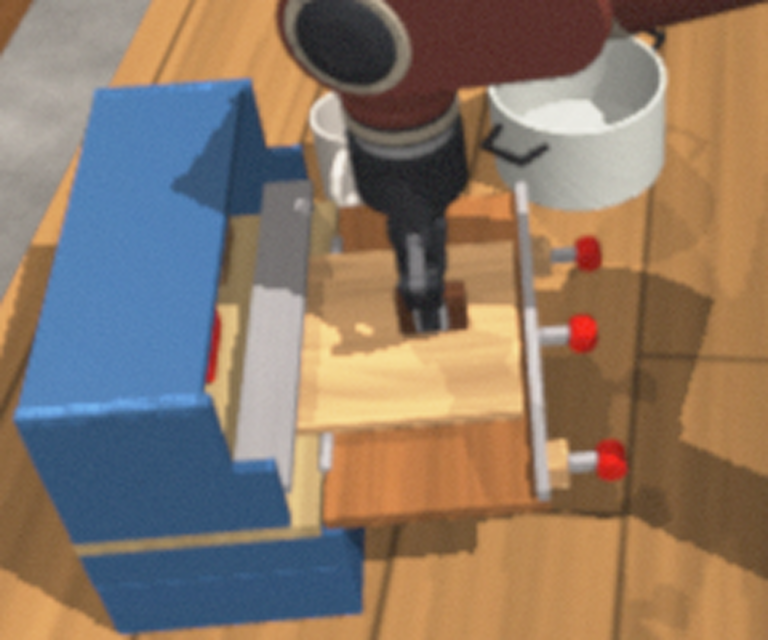

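View pics/r2.png

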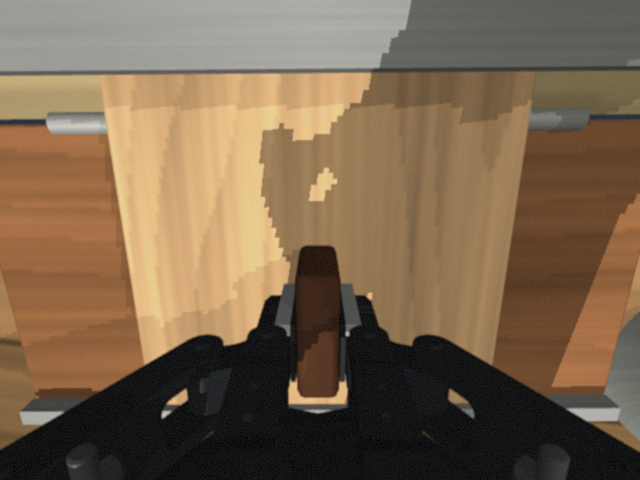

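Front edge sits just behind the strip (crop x≈520 vs strip 530). Settle the last millimetre and release.

```bash
python3 -m crank '[{"angular":[0,0,0],"delta_pos":[0,0,0.04],"gripper":0},{"angular":[0,0,0],"delta_pos":[0,0,0],"gripper":0}]'; python3 -m crank '[{"angular":[0,0,0],"delta_pos":[0,0,0.04],"gripper":0},{"angular":[0,0,0],"delta_pos":[0,0,0],"gripper":0}]'
```

```text
time: 30.7
tool_pos: [0.566, -0.0266, 0.1476]
tool_rot: [-0.0, 0.997, 0.077, 0.0]
contact_force: [0.0, -0.3, -4.2]
gripper_width: 0.179
time: 30.95
tool_pos: [0.5663, -0.0267, 0.1473]
tool_rot: [0.0, 0.997, 0.077, 0.0]
contact_force: [-3.0, 0.5, 1.8]
gripper_width: 0.175
```

```bash
python3 -m crank '[{"angular":[0,0,0],"delta_pos":[0,0,0],"gripper":0.5},{"angular":[0,0,0],"delta_pos":[0,0,0],"gripper":0.6},{"angular":[0,0,0],"delta_pos":[0,0,0],"gripper":0.6},{"angular":[0,0,0],"delta_pos":[0,0,-0.4],"gripper":0.6},{"angular":[0,0,0],"delta_pos":[0,0,-1],"gripper":0.6},{"angular":[0,0,0],"delta_pos":[-0.3,0,-1],"gripper":0.6},{"angular":[0,0,0],"delta_pos":[-1,0,-1],"gripper":0.6},{"angular":[0,0,0],"delta_pos":[-1,0,-1],"gripper":0.6},{"angular":[0,0,0],"delta_pos":[-1,0,0],"gripper":0.6},{"angular":[0,0,0],"delta_pos":[-1,0,0],"gripper":0.6},{"angular":[0,0,0],"delta_pos":[-1,0,0],"gripper":0.6},{"angular":[0,0,0],"delta_pos":[0,0,0],"gripper":0.6}]'
python3 - <<'E'
from h import *
s=state()
for n in ["scene","top","wrist"]:
    f=grab_frame(n)[:,:,::-1];cv2.imwrite(f"pics/s_{n}.png",f)
    if n=="scene":cv2.imwrite("pics/s_sc.png",cv2.resize(f[130:330,130:370],None,fx=3.2,fy=3.2,interpolation=cv2.INTER_CUBIC))
c=C0
print(proj("wrist",c2w(c,[(-.142,.155,.12),(-.142,-.155,.12),(.016,.085,.142),(-.138,.085,.122),(-.138,-.085,.122)]),s).round(0).tolist())
for n in ("scene","top"):
  for t in ("pot","mug","oil"):print(n,t,[(round(d['conf'],2),[round(float(v)) for v in d['pixel']]) for d in landmark_of(n,t)][:1])
E
```

```text
time: 32.45
tool_pos: [0.4081, -0.0512, 0.2795]
tool_rot: [0.001, 0.997, 0.076, 0.001]
contact_force: [0.3, 0.0, -0.0]
gripper_width: 0.601
[[108.0, 104.0], [525.0, 104.0], [165.0, -197.0], [201.0, 98.0], [432.0, 98.0]]
scene pot [(0.89, [309, 174])]
scene mug [(0.75, [242, 185])]
scene oil [(0.82, [183, 392])]
top pot [(0.75, [469, 237])]
top mug [(0.73, [446, 164])]
top oil [(0.56, [222, 158])]
```

View pics/s_sc.png

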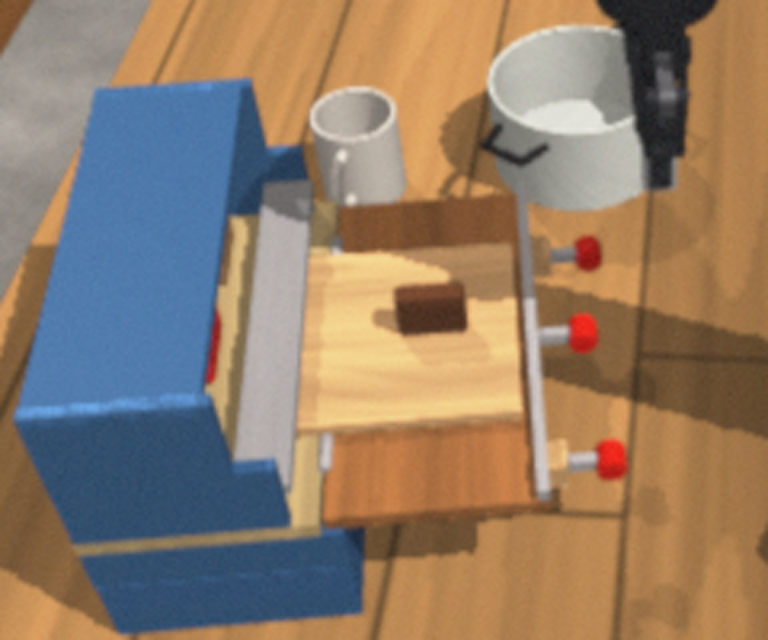

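View pics/s_wrist.png

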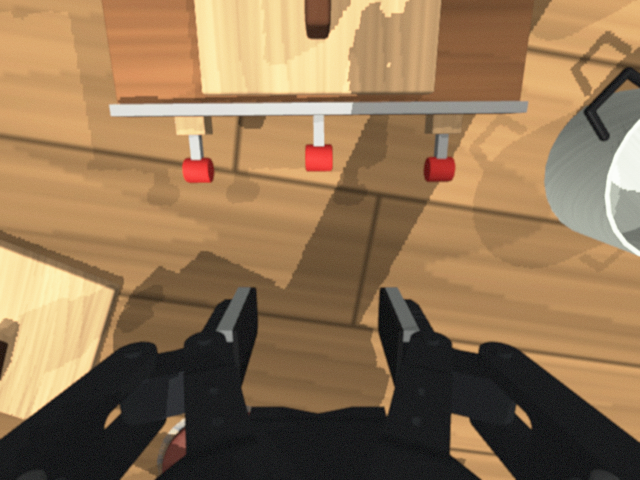

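View pics/s_top.png

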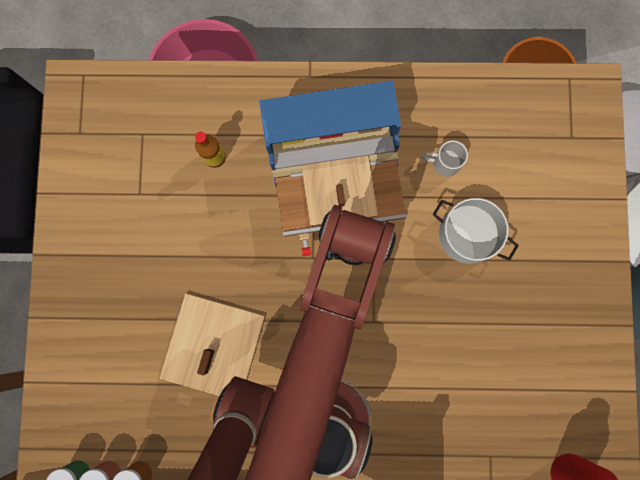

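Board lies flat behind the strip (front edge row 94, strip row 103, ~6 mm gap → back edge ≈ 0.043 m, in range). The pot, mug and bottle have not moved, and the pulls are still out. Handing in.

```bash
python3 -c "
from plant import *
print(job_done())"
```

```text
the job is handed in; nothing more can be done
None
```

I finished setting up the worktop and handed the job in at about 33 s of robot time; no verdict was reported.

- **Supports:** I pulled both out to the end stop before touching the flap. Both pulls appeared within about 1 px of where "fully out" predicts.
- **Flap:** I lowered it by its knob. It came to rest at the level marks and stayed there after I let go.
- **Board:** I took the smaller of the two boards, about 176 × 173 mm measured. I hooked its back edge under the lip at about 6.6° tilt and swung it down flat. Then I let go and moved the gripper clear.

**Last checks:**
- The board looks flat and square behind the strip, with a gap of about 6–7 mm in front. That puts its back edge about 43 mm behind the hinge line, inside the 28–49 mm range.
- In the scene camera, the pot, mug and bottle are within about 3 px of their starting positions.
- The measured contact force was about zero with the arm withdrawn.

**Two readings disagreed:**
- The wrist camera placed the cabinet about 2–3 mm farther away than my fit from the other two cameras. I pushed the board in 1.5 mm more to allow for this.
- The fingers slid a few millimetres down the knob after the flap had already come to rest. The flap did not move.

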